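# Close up a console: clear the bay, refit its cover, lock the quarter-turns

### The job

The service bay in the sloping face of the bench console stands open and the red side cutters were left in it: take them out and lay them flat in the blue tool tray. Then fit the loose aluminium cover over the opening, fully home, and turn both of its red wings clockwise a quarter turn until each drops into its locked detent. Leave the other things on the desk where they stand.

Things in the scene. Friction and masses are not known exactly. Their poses are not given: they have to be found in the camera images.
- console: Fixed grey bench console with black side cheeks, 232 deep (x) x 259 wide (y) x 153 mm high; origin on the desk under its middle; x points to its back; its front looks to the robot's right. Front wall 58 mm high, flat top behind x = +49 mm; between them the face rises backwards at 30 degrees. The bay's level floor is 55 mm above the desk, open to x = +66 mm, where a 20 mm terminal strip stands.
- bay_frame: Sloping face of the console: 4 mm plate with the open bay, 130 (x, up the slope) x 150 mm (y). Origin in the middle of the opening on the plate's outer surface, 33 mm in front of the console's origin and 102.5 mm up; x points up the slope (30 deg from level), z out of the face, up and forward of the console. The face is plain for 25 mm and more round the opening.
- side_cutters: Red-handled side cutters, 118 x 38 x 11 mm, 90 g, lying flat on the bay floor. Origin under the middle; x runs from the handle ends (-59 mm) to the jaws' tip (+59 mm), handles towards the low front of the bay; about 25 mm wide at the origin, tapering to 16 mm at the jaws; at the origin they can be gripped across (along y).
- tool_tray: Fixed open blue tray, 200 (x) x 130 (y) x 14 mm high, walls 4 mm, floor 5 mm above its underside, empty. Stands on the thin mats left of the console. Origin in the middle of its underside. A wall shelf hangs 0.43 m above the desk from x = 0.70 m back, so lean the tool to the robot here, not away.
- cover: Loose aluminium cover, 0.37 kg, plate 146 (x) x 172 (y) x 3 mm. Origin mid-plate on its underside; z out of its outer side. Below, two flanges 16 mm deep along y at x = +-60 mm (over all 122.5 x 142 mm) enter the 130 x 150 opening; it lies on them, 16 mm above the desk. Same turned half round; fits either way. Home: plate flat on the face, origin and axes on those of bay_frame.
- handle (a point): Grip point in the cover's black pull handle, on the cover's z axis 25 mm above the cover's origin. Bar 74 mm long along the cover's x, 11 mm thick (y), from 20 to 34 mm above the cover's origin. Axes as the cover's.
- wing_a (a point): Grip point of a red wing, on its axis 33 mm above the cover's underside, at cover y = +52 mm. Wing 40 x 10 mm, from 13 to 38 mm above the underside, long along this point's own x (up the slope when unlocked, across it when locked); steel cam lobes below it, up to 11 mm. The point turns with the wing; z as the cover's. A steel tongue under the plate, 35 mm long, swings out beneath the face.
- wing_b (a point): Grip point of the other wing, at cover y = -52 mm; else as wing_a.
- latch_a (a joint): Turn of wing_a in rad, clockwise seen from outside: 0 unlocked, 1.57 locked. The sprung wing rides up 3.5 mm over cam lobes half-way (0.79) and drops back 3.5 mm into the locked notch; about 0.1 N m to turn. Let go beyond about 1.0 it finishes the turn itself; below about 0.6 it springs back to 0.
- latch_b (a joint): The same for wing_b.
- ear_carton: White carton lying on its side, 100 (x) x 60 x 42 mm, loose; origin under its middle; a bystander
- multimeter: Yellow and black multimeter lying flat, 120 (x) x 62 x 42 mm, loose; origin under its middle; a bystander
- solder_spool: Green-topped solder spool, 62 x 84 x 42 mm high; origin under its middle; a bystander
- dropper_1: White dropper bottle with a blue label, 34 mm wide, 94 mm high, standing; origin under its middle; a bystander
- blower_bulb: Red rubber air blower standing upright, 45 mm wide, 96 mm high; origin under its middle; a bystander
- red_tin: Round red and white lidded tin on the pale mat, 68 mm wide, 32 mm high; origin under its middle; a bystander

How it is judged (in metres and radians):
On the way, in this order (a step that is already met when the one before it is completed fails the run):
1. the side cutters lie flat in the tool tray (x of side_cutters in the frame of tool_tray between -0.06 and 0.06 m and y of side_cutters in the frame of tool_tray between -0.055 and 0.055 m and z of side_cutters in the frame of tool_tray between 0 and 0.012 m and angle between side_cutters's own z axis and vertical below 0.15 rad and linear speed of side_cutters below 0.02 m/s), for 0.2 s.
2. the cover sits home over the opening, its wings not yet locked (x of cover in the frame of bay_frame between -0.007 and 0.007 m and y of cover in the frame of bay_frame between -0.008 and 0.008 m and z of cover in the frame of bay_frame between -0.003 and 0.003 m and angle between the z axis of cover and the z axis of bay_frame, either way round below 0.06 rad and angle between the x axis of cover and the x axis of bay_frame, either way round below 0.12 rad and angle between cover's own z axis and vertical below 0.7 rad and value of joint each of latch_a, latch_b below 0.6 rad), for 0.2 s.
3. both wings are turned into their locked detents (value of joint each of latch_a, latch_b above 1.45 rad), for 0.2 s.
At the end, for the whole second after the job is handed in: The cover lies flat on the sloping face over the opening (within 7 mm, 3 mm in height), both wings are within 7 degrees of their locked detents (over 1.45 rad), and the cutters lie flat inside the tool tray, all at rest (all of step 1 and all of step 3 and x of cover in the frame of bay_frame between -0.007 and 0.007 m and y of cover in the frame of bay_frame between -0.008 and 0.008 m and z of cover in the frame of bay_frame between -0.003 and 0.003 m and angle between the z axis of cover and the z axis of bay_frame, either way round below 0.06 rad and angle between the x axis of cover and the x axis of bay_frame, either way round below 0.12 rad and angle between cover's own z axis and vertical below 0.7 rad and linear speed of cover below 0.02 m/s); the robot touches nothing.
It fails at once if a bystander is pushed more than 30 mm from its place (distance of any of ear_carton, multimeter from where it was at the start of the episode above 0.03 m).
It also fails if it takes over 72 s, if anything falls off the work surface, if the arm or the gripper's body presses on something with over 40 N, if the wrist force passes 120 N, or if a joint passes its speed limit or range.

### The arm

A 6-joint arm with a two-finger parallel gripper is mounted at the origin on a cart in front of the work surface, level with it; the furniture and walls round the work are solid. World frame = base frame: x ahead of the robot, y to its left, z up, the work surface at z = 0. Lengths are in mm, angles in rad, forces in N, time in s.
With the tool pointing down it reaches from about 400 to 925 mm from the base axis. Payload 12.5 kg.
Tool frame: the origin (TCP) lies on the mounting face of the last link; the fingertips stand 190 mm ahead of it and the grasp point (between the pads) lies 171 mm ahead of it; z points along the fingers, y is the line along which they close (so a half turn about z gives the same grasp; the last joint's range is limited). The gripper opens to 95 mm and grips with 3 to 60 N. Pads are 20 mm wide; open, the fingers measure 119 mm over their backs; the gripper's body (75 mm by 180 mm) begins 59 mm behind the grasp point.
Start: joints at [-1.363, 0.491, 1.559, -0, 1.092, -0.106], TCP at [192.941, -594.473, 404.761] pointing down, gripper open.
Joint ranges: [-3.1, 3.1], [-0.84, 2.19], [0.05, 2.79], [-1.13, 4.28], [0.06, 2.93], [-2.69, 2.69]. Speed limits (rad/s): [2.22, 2.22, 2.79, 3.14, 3.14, 3.14].

### API

Orientations are given as [roll, pitch, yaw] about the fixed x, y, z axes, in that order (R = Rz(yaw) Ry(pitch) Rx(roll)).
In Python, from cell import * gives the robot as it stands.
- The arm moves only by the tool arm_command, never from a script. Its argument "rows" is a list that holds one entry, the list of rows, each a list of 7 numbers: the shift along the tool's x, y, z normalised to -1 to 1, where 1 is 0.15 m, then the turn, a rotation vector about the tool's x, y, z normalised to -1 to 1, where 1 is 360 degrees, then the opening, from -1 (shut) to 1 (fully open). A call has 1 to 10 rows; each row is the pose to reach, as a shift and turn from the pose commanded when the call began, along the tool's axes at that moment, turning the shorter way round; what a row does not reach only later rows make up. A row lasts 1/12 s, in which the tool goes at most 41.7 mm and 7.16 degrees, less where a joint would pass 70% of its speed; a pose out of reach is approached as far as the arm can. A call with a number of a shift or a turn outside -1 to 1 is refused whole. A call with a gripper value outside its range is refused whole. The fingers move at their own pace and stop on an object; the grip force is fixed at half the most. Time passes only in rows, so rows that repeat a pose let the fingers close. It gives the time, the measured TCP pose, the force, the opening and the grip force at its end, in the units of the state.
- state(): the state, without advancing time (a new reading comes with each control period).
- read_camera(name): name is "scene" or "top"; returns (picture, depth): 420x560x3 uint8, red, green, blue; 420x560 float32, mm along the optical axis (not along the pixel's ray), 0 where there is no reading.
- get_calibration(name): a dict with "camera_matrix" (3x3 intrinsics, pixels), "position" and "orientation" of the camera in the world. Camera axes: x right, y up, looking along -z (the intrinsics and any distortion apply to the point x, -y, -z); pixel columns grow to the right and rows downward; lengths in mm; the calibration is good to about 2 mm. A picture is of the moment at which its call begins. get_calibration takes no time and is no camera call.
- job_done(): hands the job in; it is judged then, once.
The state is a dict: "t": time; "joints": joint angles; "qvel": joint speeds; "tau": joint torques, N m; "eef_pos": TCP position; "tcp_rot": TCP orientation; "ft_force": force on the tool from outside, world axes, zero at the start; "moment": the same for the moment, N m; "opening": opening from 0.0 (shut) to 1.0 (fully open); "grip_force": force on a finger pad.
Only numpy, scipy, OpenCV 4.12 (cv2) and the standard library are available. Lean on these libraries where they do the work, as an engineer would, in place of code of your own. Each camera call takes 0.05 s, during which the arm holds its last target. There are 200 camera calls.

## Working session

There is one attempt and no reset: what is moved stays moved. The work goes in short steps, Python scripts to look and compute and a tool call to move; the robot and the scene stay as the last step left them, time stands still between calls to the robot, and variables do not carry over. Pictures are saved under pics/ and viewed, at most 10 in all, crops included, and the job is handed in when it is done.

Besides the shell and the picture viewer there is one more tool, called after "Emit:" by a JSON object that holds its "method" and its "body", one argument or row to a line. arm_command: Moves the arm, as the interface text tells. Its arguments: {"type":"object","properties":{"rows":{"type":"array","items":{"type":"array","items":{"type":"array","items":{"type":"number","minimum":-1,"maximum":1}}}}},"required":["rows"]}

```bash
mkdir -p pics; ls
cat > h.py <<'E'
from cell import *
import numpy as np, cv2
from scipy.spatial.transform import Rotation as R
def cam(n):
    im,d=read_camera(n); return im,d
def rays(n,px):
    c=get_calibration(n); K=np.array(c["camera_matrix"]); px=np.atleast_2d(px).astype(float)
    v=np.c_[(px-K[:2,2])/K[[0,1],[0,1]],np.ones(len(px))]*[1,-1,-1]
    o=c["orientation"]; Rm=R.from_euler('xyz',o) if np.size(o)==3 else (R.from_matrix(o) if np.size(o)==9 else R.from_quat(o))
    return np.array(c["position"]),Rm.apply(v)
def pts(n,px,d):  # depth points
    px=np.atleast_2d(px); p,v=rays(n,px); z=d[px[:,1].astype(int),px[:,0].astype(int)]
    return p+v*z[:,None]
def cloud(n,d):
    ii=np.indices(d.shape); px=np.c_[ii[1].ravel(),ii[0].ravel()]
    return pts(n,px,d).reshape(*d.shape,3)
E
python3 - <<'E'
from h import *
print(state())
for n in("scene","top"):
    print(get_calibration(n)); im,d=cam(n); cv2.imwrite(f"pics/{n}0.png",im[...,::-1]); np.savez(f"{n}0.npz",im=im,d=d); print((d>0).mean())
E
```

```text
pics
{'t': 0.0, 'joints': array([-1.36261653e+00,  4.91556903e-01,  1.55944282e+00, -2.50585854e-05,
        1.09169518e+00, -1.05566561e-01]), 'qvel': array([-0.00088872,  0.00067902,  0.00244443,  0.00102919, -0.00138655,
        0.00104235]), 'tau': array([ 7.67478869e-04, -6.12658453e+01, -2.58187544e+01,  6.92743971e-02,
        4.81568731e-02, -9.43090026e-05]), 'eef_pos': array([ 192.92341606, -594.44630865,  404.16556516]), 'tcp_rot': array([-3.14049419e+00, -9.40444984e-05,  3.13757874e-01]), 'ft_force': array([-0.43348889, -0.25341391,  0.32303471]), 'moment': array([-0.01704698,  0.02964331,  0.01717155]), 'grip_force': 0.0, 'opening': 1.0025951843793142}
{'camera_matrix': array([[441.96564291,   0.        , 279.90906199],
       [  0.        , 441.96564291, 215.65606913],
       [  0.        ,   0.        ,   1.        ]]), 'position': array([ -89.12724771,  868.63054426, 1038.13157432]), 'orientation': array([ 0.80412997, -0.01674745, -2.39682429])}
0.9959183673469387
{'camera_matrix': array([[480.89818885,   0.        , 273.94804373],
       [  0.        , 480.89818885, 209.18375324],
       [  0.        ,   0.        ,   1.        ]]), 'position': array([ 351.70620668,  106.30652611, 1300.89098721]), 'orientation': array([ 0.17823169,  0.01938555, -1.58715677])}
0.9960544217687075
```

View pics/scene0.png

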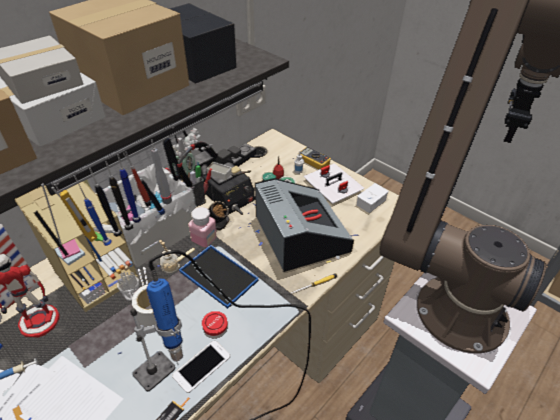

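View pics/top0.png

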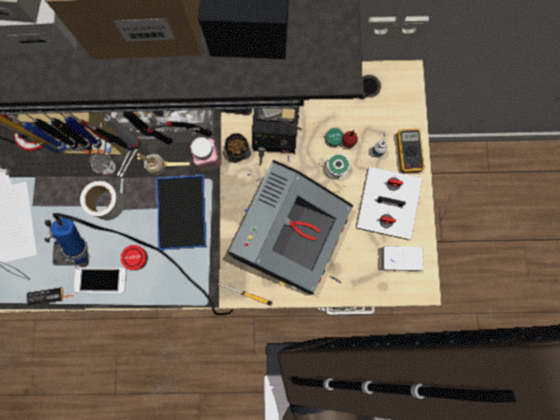

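The views show the console with open bay and red cutters (top 303,230), the tray (top 182,212), the cover (top 389,202, wings at 395,184 and 387,221), the carton (403,258) and the multimeter (411,150). Next I'll measure them.

```bash
cat > m.py <<'E'
from h import *
np.set_printoptions(precision=1,suppress=True)
def plane(P):
    for k in range(6):
        c=np.median(P,0) if k==0 else P.mean(0); u,s,v=np.linalg.svd(P-c,full_matrices=False); n=v[2]*np.sign(v[2,2]); r=(P-c)@n
        P=P[abs(r)<max(1.5,2*np.median(abs(r)))]
    return c,n,len(P),r.std()
import sys
C={}
for n in("scene","top"):
    f=np.load(n+"0.npz"); C[n]=(f["im"],f["d"],cloud(n,f["d"]))
boxes={"top":(225,350,160,292),"scene":(250,355,175,268)}
for n,(im,d,W) in C.items():
    x0,x1,y0,y1=boxes[n]
    # desk/mat height
    s=W[y0:y1,x0:x1].reshape(-1,3); I=im[y0:y1,x0:x1].reshape(-1,3)
    g=cv2.GaussianBlur(W.astype(np.float32),(5,5),0)
    N=np.cross(np.roll(g,-2,1)-np.roll(g,2,1),np.roll(g,-2,0)-np.roll(g,2,0)); N/=np.linalg.norm(N,axis=2,keepdims=True)+1e-9
    N*=np.sign(N[...,2:])
    m=(abs(np.degrees(np.arccos(np.clip(N[...,2],-1,1)))-30)<6)&(W[...,2]>40)&(W[...,2]<170); mm=np.zeros_like(m); mm[y0:y1,x0:x1]=1; m&=mm
    c,nn,k,sd=plane(W[m]); print(n,m.sum(),"face",c,nn*1000,k,sd,"slope",np.degrees(np.arccos(nn[2])),"down-az",np.degrees(np.arctan2(nn[1],nn[0])))
    # opening: pixels clearly below the plane inside
    r=(W-c)@nn; h=((r<-6)&mm)
    on=(abs(r)<2.5)&mm
    cv2.imwrite(f"pics/on_{n}.png",np.hstack([cv2.resize((on*255).astype(np.uint8)[y0:y1,x0:x1],None,fx=3,fy=3,interpolation=0),cv2.resize(im[y0:y1,x0:x1,0],None,fx=3,fy=3)]))
    red=(im[...,0]>120)&(im[...,1]<80)&(im[...,2]<80)&mm&(r<0)
    print(" red",red.sum(),np.median(W[red],0),W[red].min(0),W[red].max(0))
# flat heights
im,d,W=C["top"]
for nm,px in dict(desk=(350,280),mat=(130,285),trayfloor=(182,212),plate=(375,190),plate2=(405,215),carton=(403,258),meter=(411,150),flat_top=(290,185)).items():
    p=W[px[1]-2:px[1]+3,px[0]-2:px[0]+3].reshape(-1,3); print(nm,p.mean(0),p[:,2].std())
E
python3 m.py
```

```text
scene 878 face [497.2  66.3 109. ] [-216.5 -449.2  866.8] 477 0.7318575960227425 slope 29.91348913505398 down-az -115.73113295298741
 red 76 [512.5  42.9  64.1] [469.8   2.2  29.2] [741.8 196.6 156.2]
top 2017 face [510.6  63.4 111.1] [-220.7 -450.6  865. ] 1081 1.0330928799917256 slope 30.11787538332768 down-az -116.09524323309165
 red 220 [523.6  51.6  64.4] [472.2  10.1  47.1] [544.5 195.8 159.7]
desk [390.3 -72.1   1. ] 2.828550442906209
mat [387.  516.9   3.7] 2.7456710685896506
trayfloor [581.7 379.   10.9] 3.2437617437796087
plate [ 630.5 -148.    19.4] 2.99143546581169
plate2 [ 560.1 -224.6   19.5] 2.7307040571710313
carton [ 443.3 -206.3   42.3] 2.4270043012313463
meter [ 735.2 -247.3   38.8] 3.103050361279055
flat_top [619.   84.9 149.5] 3.0395228239751177
```

```bash
cat >> m.py <<'E'
print("----")
az=np.radians(64.1); nn=np.array([-np.cos(az)*.5,-np.sin(az)*.5,np.cos(np.pi/6)])
ux=np.array([np.cos(az)*np.cos(np.pi/6),np.sin(az)*np.cos(np.pi/6),.5]); uy=np.cross(nn,ux)
c0=np.array([505,65,0.]); 
tiles=[]
for n,(im,d,W) in C.items():
    x0,x1,y0,y1=boxes[n]
    g=cv2.GaussianBlur(d,(3,3),0); 
    ref={"scene":[497.2,66.3,109.0],"top":[510.6,63.4,111.1]}[n]; z0=ref[2]-(nn[:2]@(c0[:2]-ref[:2]))/nn[2]; c=np.array([c0[0],c0[1],z0]); print(n,"plane pt",c)
    ii=np.indices(d.shape); px=np.c_[ii[1].ravel(),ii[0].ravel()]; p,v=rays(n,px)
    t=((c-p)@nn)/(v@nn); Q=p+v*t[:,None]-c; U=(Q@ux).reshape(d.shape); V=(Q@uy).reshape(d.shape)
    r=((cloud(n,cv2.medianBlur(d,3))-c)@nn)
    reg=(abs(U)<100)&(abs(V)<110)
    # homography plane(mm)->pixels for rectified view
    K=np.array([[-100,-110],[100,-110],[100,110],[-100,110]],float)
    cal=get_calibration(n); P=c+K[:,:1]*ux+K[:,1:]*uy
    Rm=R.from_euler('xyz',cal["orientation"]); q=Rm.inv().apply(P-cal["position"])*[1,-1,-1]; q=(cal["camera_matrix"]@q.T).T; q=q[:,:2]/q[:,2:]
    S=3/2; dst=np.float32([[ (110-b)*S,(100-a)*S] for a,b in K]) # up slope=up, +V left
    H=cv2.getPerspectiveTransform(q.astype(np.float32),dst)
    rect=cv2.warpPerspective(im,H,(int(220*S),int(200*S)),flags=cv2.INTER_CUBIC); tiles.append(rect)
    rr=cv2.warpPerspective(r.astype(np.float32),H,(int(220*S),int(200*S)))
    m=(rr<-6).astype(np.uint8); m=cv2.morphologyEx(m,cv2.MORPH_OPEN,np.ones((9,9)))
    cn=max(cv2.findContours(m,0,2)[0],key=cv2.contourArea); x,y,w,h=cv2.boundingRect(cn); mr=cv2.minAreaRect(cn)
    print(" depth hole rect centre U,V",100-(mr[0][1])/S,110-mr[0][0]/S,"size",np.array(mr[1])/S,mr[2])
    tiles.append(cv2.cvtColor(np.clip(128+rr*6,0,255).astype(np.uint8),cv2.COLOR_GRAY2RGB))
cv2.imwrite("pics/rect.png",np.vstack([np.hstack(tiles[:2]),np.hstack(tiles[2:])])[...,::-1])
E
python3 m.py|sed -n '/----/,$p'
```

```text
----
scene plane pt [505.   65.  110.3]
 depth hole rect centre U,V -10.666646321614579 -3.666656494140625 size [151.3 128. ] -0.0
top plane pt [505.   65.  110.5]
 depth hole rect centre U,V -13.886179606119796 -5.065093994140625 size [151. 130.] 0.40924862027168274
```

View pics/rect.png

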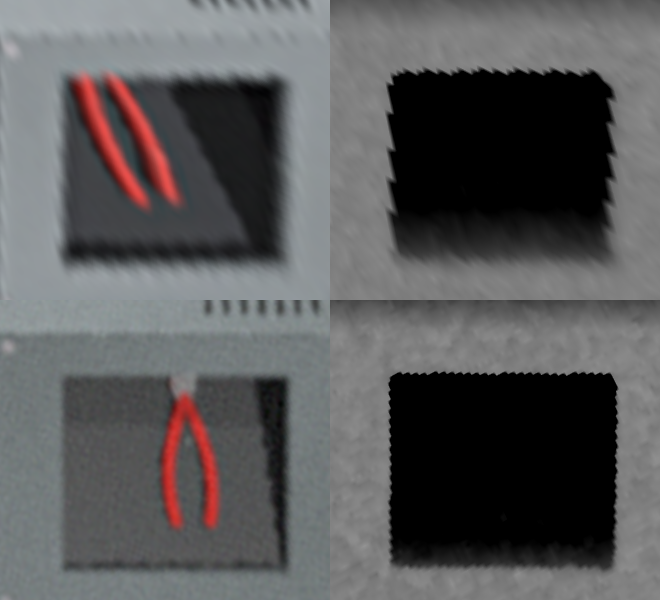

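```bash
cat > m2.py <<'E'
from h import *
np.set_printoptions(precision=1,suppress=True)
C={}
for n in("scene","top"):
    f=np.load(n+"0.npz"); C[n]=(f["im"],f["d"],cloud(n,f["d"]))
def on(n,px,z):
    p,v=rays(n,px); return (p+v*((z-p[2])/v[:,2])[:,None])[:,:2]
def tri(pa,pb):
    (p,v),(q,w)=rays("scene",pa),rays("top",pb); v=v[0]/np.linalg.norm(v);w=w[0]/np.linalg.norm(w)
    s=np.linalg.lstsq(np.c_[v,-w],q-p,rcond=None)[0]; a=p+s[0]*v;b=q+s[1]*w; return (a+b)/2,np.linalg.norm(a-b)
def red(n,box):
    im=C[n][0].astype(int); m=(im[...,0]>100)&(im[...,0]>1.8*im[...,1])&(im[...,0]>1.8*im[...,2]); k=np.zeros_like(m); x0,x1,y0,y1=box; k[y0:y1,x0:x1]=1
    k=(m&k).astype(np.uint8); nl,l,st,ce=cv2.connectedComponentsWithStats(k); return k,l,st,ce
az=np.radians(64.1); e=np.array([np.cos(az),np.sin(az)]); f=np.array([-e[1],e[0]]); O=np.array([504.0,53.0])  # opening centre
# cutters
k,l,st,ce=red("top",(285,330,215,250)); P=np.argwhere(k)[:,::-1]; q=on("top",P,62); L=np.c_[(q-O)@e,(q-O)@f]
print("cutters in opening coords (level): min",L.min(0),"max",L.max(0))
for a in range(int(L[:,0].min()),int(L[:,0].max()),8):
    s=L[(L[:,0]>=a)&(L[:,0]<a+8)]; print(a+4,len(s),s[:,1].min() if len(s) else 0,s[:,1].max() if len(s) else 0)
for n,b in(("top",(370,412,170,235)),("scene",(315,355,160,195))):
    k,l,st,ce=red(n,b); 
    for i in range(1,len(st)):
        if st[i,4]>15: print(n,"red blob",st[i],ce[i],on(n,ce[i],36+0))
# plate (near white) contour
for n,b in(("top",(350,424,160,242)),("scene",(300,366,160,205))):
    im=C[n][0].astype(int); x0,x1,y0,y1=b; s=im[y0:y1,x0:x1]; 
    m=((s.min(2)>190)&(s.max(2)-s.min(2)<25)).astype(np.uint8); m=cv2.morphologyEx(m,cv2.MORPH_CLOSE,np.ones((3,3)))
    cn=max(cv2.findContours(m,0,1)[0],key=cv2.contourArea)[:,0]+[x0,y0]; hull=on(n,cn,19.).astype(np.float32); mr=cv2.minAreaRect(hull); print(n,"plate",mr)
    dk=((s.max(2)<70)).astype(np.uint8); nl,l,st,ce=cv2.connectedComponentsWithStats(dk)
    for i in range(1,nl):
        if st[i,4]>12:
            pp=np.argwhere(l==i)[:,::-1]+[x0,y0]; w=on(n,pp,48-14); print(n," dark",st[i],ce[i]+[x0,y0],w.mean(0),cv2.minAreaRect(w.astype(np.float32)))
# tray blue
for n,b in(("top",(150,212,168,255)),("scene",(175,265,238,310))):
    im=C[n][0].astype(int); x0,x1,y0,y1=b; s=im[y0:y1,x0:x1]; m=((s[...,2]>s[...,0]+25)&(s[...,2]>60)).astype(np.uint8)
    cn=np.argwhere(m)[:,::-1]+[x0,y0]; w=on(n,cn,16).astype(np.float32); print(n,"tray",len(cn),cv2.minAreaRect(w))
    x=C[n][2][y0:y1,x0:x1]; print("   interior z",np.median(x[20:-20,20:-20,2]), "rim z",np.median(x[m>0][:,2]))
for nm,b,z in(("carton",(384,423,245,272),42),("meter",(398,424,130,172),40)):
    im=C["top"][0].astype(int); x0,x1,y0,y1=b; W=C["top"][2][y0:y1,x0:x1]; w=W[W[...,2]>28][:,:2].astype(np.float32); print(nm,cv2.minAreaRect(w),w.min(0),w.max(0))
E
python3 m2.py
```

```text
cutters in opening coords (level): min [-32.9 -37. ] max [45.1  1.8]
-28 22 -34.860891733318276 -1.9532921423680332
-20 24 -36.384291478494866 1.0980978938461075
-12 22 -36.602755792844356 0.8975379917437989
-4 25 -37.040278901263775 1.782338771059298
4 22 -35.950793927716035 0.2947712684227122
12 25 -35.07930864852791 0.09348586967222072
20 21 -31.808598442070423 -2.4852777325020536
28 26 -30.934525898437535 -5.068291082207407
36 23 -27.66129066508956 -8.950802392037726
44 10 -23.295731960044243 -11.544486184867646
top red blob [389 179  14   7  56] [395.1 181.6] [[ 648.8 -199.8]]
top red blob [381 216  15   7  59] [387.7 219. ] [[ 547.5 -174.1]]
scene red blob [321 165   9   6  26] [324.7 167.3] [[ 658.8 -211.8]]
scene red blob [340 182   8   4  16] [343.1 183.4] [[ 553.3 -183.9]]
top plate ((596.5809326171875, -185.83065795898438), (145.5352783203125, 171.81674194335938), 76.04389953613281)
top  dark [55  0 17  8 87] [412.9 162.5] [ 701.3 -251.5] ((698.57080078125, -251.71240234375), (43.62451171875, 19.599843978881836), 88.74305725097656)
top  dark [37 22  6  4 13] [389.5 183.5] 
[... 621 characters left out ...]
216430664062, -40.81230163574219), (70.98576354980469, 51.195613861083984), 43.72213363647461)
top tray 645 ((582.3790283203125, 382.268310546875), (203.37908935546875, 131.6005096435547), 2.884840250015259)
   interior z 11.00172505386513 rim z 15.702304245564846
scene tray 543 ((585.09375, 327.0244140625), (204.75546264648438, 246.5580291748047), 3.3563640117645264)
   interior z 11.465298060862779 rim z 16.893040360998043
carton ((420.0155334472656, -73.3194580078125), (75.8023452758789, 376.80316162109375), 9.44662857055664) [ 351.7 -255.8] [472.8 106.3]
meter ((553.16259765625, -110.87873840332031), (111.51712036132812, 581.876708984375), 53.69757080078125) [ 351.7 -280.3] [796.2 106.3]
```

Run:
```python
import cv2,numpy as np
a=cv2.imread("pics/top0.png");b=cv2.imread("pics/scene0.png")
A=cv2.resize(a[125:275,345:435],None,fx=4,fy=4,interpolation=2)
B=cv2.resize(b[150:250,265:400],None,fx=3,fy=3,interpolation=2);T=cv2.resize(b[235:305,170:265],None,fx=4,fy=4,interpolation=2)
out=np.zeros((600,800,3),np.uint8); out[:600,:360]=A; out[:300,365:365+405]=B; out[310:590,365:745]=T
cv2.imwrite("pics/crop.png",out)
```

```text
(no output)
```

View pics/crop.png

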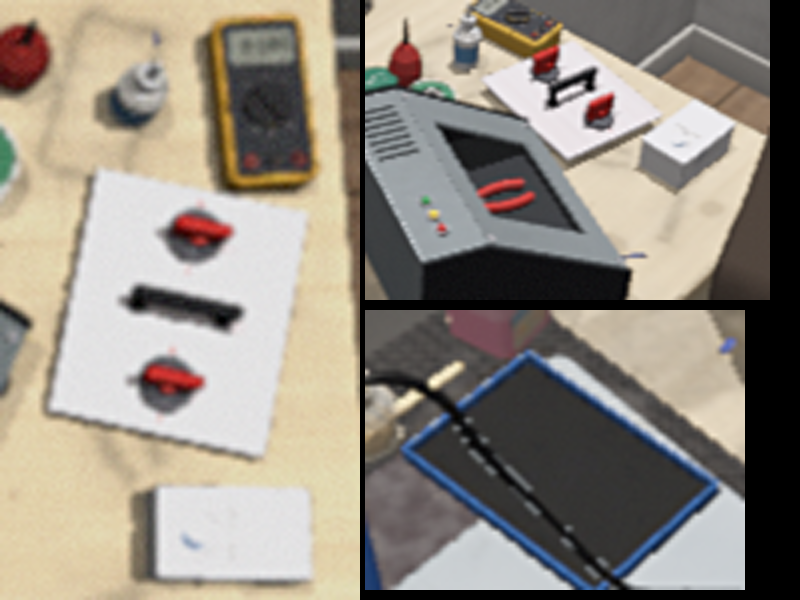

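The crop shows the cover (white plate, bar and wings along its x, unlocked), the cutters' handles towards the bay's front, and a cable crossing the tray in the scene view. I need the cable's height before planning the tray approach.

```bash
cat > p.py <<'E'
from h import *
import json,os
np.set_printoptions(precision=2,suppress=True)
def load():
    if os.path.exists("cmd.json"):
        c=json.load(open("cmd.json")); return np.array(c[0]),R.from_rotvec(c[1])
    return np.array([192.941,-594.473,404.761]),R.from_euler('xyz',[np.pi,0,.3138])
def save(p,r): json.dump([list(p),list(r.as_rotvec())],open("cmd.json","w"))
def err(p,r):
    s=state(); print("t %.1f meas-cmd"%s["t"],s["eef_pos"]-p,"deg",np.degrees((R.from_euler('xyz',s["tcp_rot"])*r.inv()).magnitude()),"q",s["joints"],"f",s["ft_force"],"open",s["opening"],s["grip_force"])
def frame(yaw,lean=0): # tool x along azimuth yaw, leaning so the body goes towards -x by lean; degrees
    a,l=np.radians(yaw),np.radians(lean); x=np.array([np.cos(a)*np.cos(l),np.sin(a)*np.cos(l),np.sin(l)]); z=np.array([np.cos(a)*np.sin(l),np.sin(a)*np.sin(l),-np.cos(l)])
    return R.from_matrix(np.c_[x,np.cross(z,x),z])
def plan(wps,start=None,extra=1):
    """wps: (grasp point, R, name); prints tool-axis shift/150, turn/2pi and rows needed; saves the end pose"""
    p,r=load() if start is None else start
    for g,rt,nm in wps:
        pt=np.array(g)-171*rt.as_matrix()[:,2]
        dv=r.inv().apply(pt-p); k=int(np.ceil(max(abs(dv).max()/148,1e-9)));
        rv=(r.inv()*rt); k=max(k,int(np.ceil(max(np.linalg.norm(pt-p)/41.7/9,np.degrees(rv.magnitude())/7.16/9,1e-9))))
        p0,r0=p,r
        for i in range(1,k+1):
            pi=p0+(pt-p0)*i/k; ri=r0*R.from_rotvec(rv.as_rotvec()*i/k)
            sh=np.round(r.inv().apply(pi-p)/150,3); tu=np.round((r.inv()*ri).as_rotvec()/(2*np.pi),4)
            n=int(np.ceil(max(np.linalg.norm(sh)*150/41.7,np.linalg.norm(tu)*360/7.16)-.02))+(extra if i==k else 0)
            print(nm,i,"row",[float(v+0) for v in np.r_[sh,tu]],"x",min(n,10))
            p=p+r.apply(sh*150); r=r*R.from_rotvec(tu*2*np.pi)
        print("   tcp",p,"grasp",p+171*r.as_matrix()[:,2])
    save(p,r)
AZ=64.1; a=np.radians(AZ); e=np.array([np.cos(a),np.sin(a),0]); f=np.array([-e[1],e[0],0]); up=np.array([0,0,1.]); O=np.array([504.0,53.0,103.3])
ux=e*np.cos(np.pi/6)+up*.5; nn=-e*.5+up*np.cos(np.pi/6)
def L(U,V,z): return np.array([O[0],O[1],0])+U*e+V*f+z*up
E
python3 - <<'E'
from p import *
im=np.load("scene0.npz"); W=cloud("scene",im["d"]); I=im["im"].astype(int)
for (x,y) in [(170,250),(190,256),(200,263),(215,276),(230,289),(245,298),(270,303),(300,309)]:
    s=W[y-4:y+5,x-4:x+5].reshape(-1,3); d=I[y-4:y+5,x-4:x+5].reshape(-1,3).max(1); j=np.argsort(d)[:6]; print((x,y),np.median(s[j],0),d[j].mean())
plan([((400,-330,330),frame(64.1,0),"a"),(L(22,-17.7,230),frame(AZ,15),"above")])
E
```

```text
(170, 250) [516.24 550.58 301.16] 27.666666666666668
(190, 256) [503.66 513.7  261.68] 10.833333333333334
(200, 263) [503.01 497.62 222.47] 17.0
(215, 276) [590.69 392.54  12.32] 51.0
(230, 289) [523.33 397.55  10.08] 50.833333333333336
(245, 298) [483.71 380.11   6.36] 100.66666666666667
(270, 303) [392.66 354.89  12.38] 36.166666666666664
(300, 309) [331.34 298.83   8.17] 27.833333333333332
a 1 row [0.929, -0.625, -0.321, 0.0, 0.0, -0.0641] x 5
a 2 row [1.099, -0.212, -0.321, 0.0, 0.0, -0.064] x 6
   tcp [ 399.97 -330.04  501.06] grasp [ 399.97 -330.04  330.06]
above 1 row [0.817, -0.125, 0.235, 0.0, 0.0139, 0.0] x 4
above 2 row [0.794, -0.124, 0.306, 0.0, 0.0139, 0.0] x 4
above 3 row [0.764, -0.125, 0.374, 0.0, 0.0139, 0.0] x 5
   tcp [510.19  25.32 395.14] grasp [529.54  65.16 229.98]
```

```bash
rm cmd.json; sed -i 's|abs(dv).max()/148|np.linalg.norm(pt-p)/146|' p.py
python3 - <<'E'
from p import *
plan([((400,-330,330),frame(64.1,0),"a"),(L(22,-17.7,230),frame(AZ,15),"above")])
E
```

```text
a 1 row [0.619, -0.417, -0.214, 0.0, 0.0, -0.0427] x 3
a 2 row [0.708, -0.238, -0.214, 0.0, 0.0, -0.0427] x 3
a 3 row [0.745, -0.042, -0.214, 0.0, 0.0, -0.0427] x 4
   tcp [ 400.02 -329.97  501.06] grasp [ 400.02 -329.97  330.06]
above 1 row [0.817, -0.125, 0.235, 0.0, 0.0139, 0.0] x 4
above 2 row [0.793, -0.124, 0.306, 0.0, 0.0139, 0.0] x 4
above 3 row [0.764, -0.125, 0.374, 0.0, 0.0139, 0.0] x 5
   tcp [510.17  25.25 395.13] grasp [529.53  65.1  229.97]
```

Emit:
{"method": "arm_command", "body": {
  "rows": [
    [[0.619, -0.417, -0.214, 0, 0, -0.0427, 0.26], [0.619, -0.417, -0.214, 0, 0, -0.0427, 0.26], [0.619, -0.417, -0.214, 0, 0, -0.0427, 0.26]]
  ]
}}

```text
t: 0.35
eef_pos: [262.7, -504.7, 436.9]
tcp_rot: [-3.141, -0.0, 0.589]
ft_force: [1.4, -0.5, 0.2]
opening: 0.843
grip_force: 0.0
```

Emit:
{"method": "arm_command", "body": {
  "rows": [
    [[0.708, -0.238, -0.214, 0, 0, -0.0427, 0.26], [0.708, -0.238, -0.214, 0, 0, -0.0427, 0.26], [0.708, -0.238, -0.214, 0, 0, -0.0427, 0.26]]
  ]
}}

```text
t: 0.6
eef_pos: [332.1, -416.0, 469.6]
tcp_rot: [3.142, -0.0, 0.858]
ft_force: [0.4, -1.1, 0.7]
opening: 0.654
grip_force: 0.0
```

Emit:
{"method": "arm_command", "body": {
  "rows": [
    [[0.745, -0.042, -0.214, 0, 0, -0.0427, 0.26], [0.745, -0.042, -0.214, 0, 0, -0.0427, 0.26], [0.745, -0.042, -0.214, 0, 0, -0.0427, 0.26], [0.745, -0.042, -0.214, 0, 0, -0.0427, 0.26]]
  ]
}}

```text
t: 0.93
eef_pos: [402.3, -326.3, 502.9]
tcp_rot: [3.139, -0.0, 1.124]
ft_force: [0.2, -0.7, 0.2]
opening: 0.628
grip_force: 0.0
```

Emit:
{"method": "arm_command", "body": {
  "rows": [
    [[0.817, -0.125, 0.235, 0, 0.0139, 0, 0.26], [0.817, -0.125, 0.235, 0, 0.0139, 0, 0.26], [0.817, -0.125, 0.235, 0, 0.0139, 0, 0.26], [0.817, -0.125, 0.235, 0, 0.0139, 0, 0.26]]
  ]
}}

```text
t: 1.27
eef_pos: [437.1, -207.4, 463.9]
tcp_rot: [-3.138, -0.089, 1.121]
ft_force: [-0.0, -1.7, -0.0]
opening: 0.63
grip_force: 0.0
```

Emit:
{"method": "arm_command", "body": {
  "rows": [
    [[0.793, -0.124, 0.306, 0, 0.0139, 0, 0.26], [0.793, -0.124, 0.306, 0, 0.0139, 0, 0.26], [0.793, -0.124, 0.306, 0, 0.0139, 0, 0.26], [0.793, -0.124, 0.306, 0, 0.0139, 0, 0.26]]
  ]
}}

```text
t: 1.6
eef_pos: [474.0, -89.5, 428.7]
tcp_rot: [-3.139, -0.175, 1.121]
ft_force: [-0.4, -0.6, 0.1]
opening: 0.63
grip_force: 0.0
```

Emit:
{"method": "arm_command", "body": {
  "rows": [
    [[0.764, -0.125, 0.374, 0, 0.0139, 0, 0.26], [0.764, -0.125, 0.374, 0, 0.0139, 0, 0.26], [0.764, -0.125, 0.374, 0, 0.0139, 0, 0.26], [0.764, -0.125, 0.374, 0, 0.0139, 0, 0.26], [0.764, -0.125, 0.374, 0, 0.0139, 0, 0.26], [0.764, -0.125, 0.374, 0, 0.0139, 0, 0.26]]
  ]
}}

```text
t: 2.1
eef_pos: [510.3, 24.6, 395.1]
tcp_rot: [-3.142, -0.261, 1.119]
ft_force: [-1.4, 0.4, -1.0]
opening: 0.625
grip_force: 0.0
```

Run:
```python
from p import *
err(*load())
plan([(L(22,-17.7,78),frame(AZ,15),"down")])
```

```text
t 2.1 meas-cmd [ 0.09 -0.68 -0.07] deg 0.04292770581062508 q [-0.12  0.33  1.87  0.32  0.88  0.13] f [-1.36  0.41 -1.01] open 0.6248550961493964 0.0
down 1 row [-0.131, 0.0, 0.489, 0.0, 0.0, 0.0] x 2
down 2 row [-0.131, 0.0, 0.489, 0.0, 0.0, 0.0] x 3
   tcp [510.19  25.29 243.26] grasp [529.54  65.13  78.09]
```

Emit:
{"method": "arm_command", "body": {
  "rows": [
    [[-0.131, 0, 0.489, 0, 0, 0, 0.26], [-0.131, 0, 0.489, 0, 0, 0, 0.26], [-0.131, 0, 0.489, 0, 0, 0, 0.26]]
  ]
}}

```text
t: 2.35
eef_pos: [509.2, 23.5, 315.1]
tcp_rot: [-3.135, -0.259, 1.115]
ft_force: [0.1, 0.3, -0.8]
opening: 0.629
grip_force: 0.0
```

Emit:
{"method": "arm_command", "body": {
  "rows": [
    [[-0.065, 0, 0.245, 0, 0, 0, 0.26], [-0.1, 0, 0.367, 0, 0, 0, 0.26], [-0.118, 0, 0.44, 0, 0, 0, 0.26], [-0.131, 0, 0.489, 0, 0, 0, 0.26], [-0.131, 0, 0.489, 0, 0, 0, 0.26]]
  ]
}}

```text
t: 2.77
eef_pos: [510.5, 24.6, 243.3]
tcp_rot: [-3.141, -0.262, 1.118]
ft_force: [-0.8, -0.3, 1.1]
opening: 0.627
grip_force: 0.0
```

Emit:
{"method": "arm_command", "body": {
  "rows": [
    [[0, 0, 0, 0, 0, 0, -1], [0, 0, 0, 0, 0, 0, -1], [0, 0, 0, 0, 0, 0, -1], [0, 0, 0, 0, 0, 0, -1], [0, 0, 0, 0, 0, 0, -1], [0, 0, 0, 0, 0, 0, -1]]
  ]
}}

```text
t: 3.27
eef_pos: [510.2, 25.3, 243.6]
tcp_rot: [3.141, -0.262, 1.119]
ft_force: [-0.9, -2.8, 3.6]
opening: 0.288
grip_force: 27.9
```

Run:
```python
from p import *
err(*load())
```

```text
t 3.3 meas-cmd [0.03 0.01 0.34] deg 0.04025201824367776 q [-0.12  0.56  2.01  0.5   0.53 -0.1 ] f [-0.88 -2.83  3.59] open 0.28803548745122864 27.890219826658722
```

Run:
```python
from p import *
g=L(-1,-17.7,106)
plan([(L(22,-17.7,83),frame(AZ,15),"lift"),(L(13,-17.7,94),frame(AZ,29),"tilt1"),(g,frame(AZ,43),"tilt2"),(g+150*nn,frame(AZ,43),"out"),((550,150,270),frame(40,15),"t1"),((598,362,200),frame(5,15),"t2")])
```

```text
lift 1 row [0.008, 0.0, -0.032, 0.0, 0.0, 0.0] x 2
   tcp [510.16  25.21 248.2 ] grasp [529.51  65.06  83.04]
tilt1 1 row [-0.314, 0.0, -0.052, 0.0, 0.0389, 0.0] x 3
   tcp [489.4  -17.53 243.54] grasp [525.63  57.08  94.  ]
tilt2 1 row [-0.319, 0.0, -0.082, 0.0, 0.0388, 0.0] x 3
   tcp [468.51 -60.53 231.09] grasp [519.44  44.34 105.99]
out 1 row [0.112, 0.0, -0.487, 0.0, 0.0, 0.0] x 2
out 2 row [0.113, 0.0, -0.487, 0.0, 0.0, 0.0] x 3
   tcp [ 435.78 -127.93  360.97] grasp [486.71 -23.05 235.88]
t1 1 row [0.801, -0.122, 0.409, -0.0164, -0.0383, 0.0296] x 4
t1 2 row [0.834, -0.307, 0.188, -0.0164, -0.0383, 0.0295] x 5
   tcp [516.16 121.55 435.15] grasp [550.08 149.95 269.97]
t2 1 row [0.522, -0.523, 0.381, -0.0126, 0.0, 0.047] x 3
t2 2 row [0.344, -0.681, 0.333, -0.0125, 0.0, 0.0469] x 4
   tcp [553.94 358.14 365.25] grasp [598.02 362.02 200.08]
```

Emit:
{"method": "arm_command", "body": {
  "rows": [
    [[0.008, 0, -0.032, 0, 0, 0, -1], [0.008, 0, -0.032, 0, 0, 0, -1]]
  ]
}}

```text
t: 3.43
eef_pos: [510.3, 25.2, 248.8]
tcp_rot: [3.141, -0.262, 1.119]
ft_force: [0.3, 0.1, -1.0]
opening: 0.285
grip_force: 28.1
```

Emit:
{"method": "arm_command", "body": {
  "rows": [
    [[-0.079, 0, -0.013, 0, 0.0097, 0, -1], [-0.157, 0, -0.026, 0, 0.0195, 0, -1], [-0.236, 0, -0.039, 0, 0.0292, 0, -1], [-0.314, 0, -0.052, 0, 0.0389, 0, -1], [-0.314, 0, -0.052, 0, 0.0389, 0, -1]]
  ]
}}

```text
t: 3.85
eef_pos: [488.9, -18.8, 243.3]
tcp_rot: [-3.141, -0.509, 1.117]
ft_force: [0.2, -0.5, -0.9]
opening: 0.292
grip_force: 28.1
```

Emit:
{"method": "arm_command", "body": {
  "rows": [
    [[-0.08, 0, -0.02, 0, 0.0097, 0, -1], [-0.16, 0, -0.041, 0, 0.0194, 0, -1], [-0.239, 0, -0.061, 0, 0.0291, 0, -1], [-0.319, 0, -0.082, 0, 0.0388, 0, -1], [-0.319, 0, -0.082, 0, 0.0388, 0, -1], [-0.319, 0, -0.082, 0, 0.0388, 0, -1]]
  ]
}}

```text
t: 4.35
eef_pos: [468.7, -60.6, 230.9]
tcp_rot: [-3.139, -0.747, 1.116]
ft_force: [-0.2, 0.3, -1.0]
opening: 0.29
grip_force: 28.1
```

Run:
```python
from p import *
err(*load())
im,d=cam("scene"); i2,_=cam("top")
A=cv2.resize(im[130:290,220:420],None,fx=2,fy=2,interpolation=2);B=cv2.resize(i2[140:300,215:400],None,fx=2,fy=2,interpolation=2)
cv2.imwrite("pics/tilt.png",np.hstack([A,B])[...,::-1])
```

```text
t 4.3 meas-cmd [ -85.24 -418.73 -134.33] deg 64.69679713533972 q [-0.39  0.59  2.14  1.21  0.81 -0.98] f [-0.19  0.3  -0.96] open 0.2895485462852722 28.070680386736058
```

View pics/tilt.png

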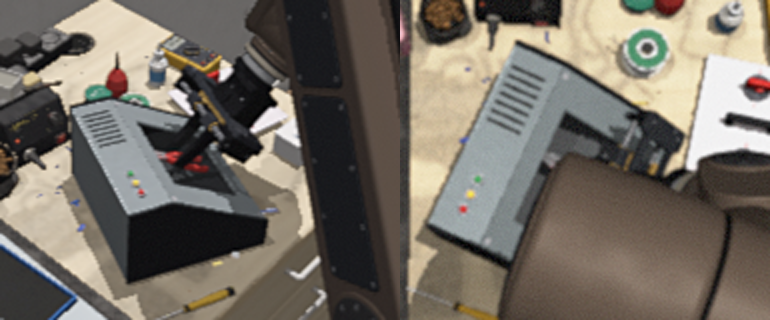

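The cutters are held and tilted in the bay (scene crop 180,158), with no contact force. I'll draw them out and carry them to the tray.

Emit:
{"method": "arm_command", "body": {
  "rows": [
    [[0.028, 0, -0.12, 0, 0, 0, -1], [0.056, 0, -0.243, 0, 0, 0, -1], [0.112, 0, -0.487, 0, 0, 0, -1], [0.112, 0, -0.487, 0, 0, 0, -1]]
  ]
}}

```text
t: 4.78
eef_pos: [452.2, -95.0, 299.9]
tcp_rot: [3.135, -0.748, 1.124]
ft_force: [0.9, 0.0, -0.6]
opening: 0.287
grip_force: 28.0
```

Emit:
{"method": "arm_command", "body": {
  "rows": [
    [[0.113, 0, -0.487, 0, 0, 0, -1], [0.113, 0, -0.487, 0, 0, 0, -1], [0.113, 0, -0.487, 0, 0, 0, -1]]
  ]
}}

```text
t: 5.03
eef_pos: [435.9, -128.8, 365.1]
tcp_rot: [3.133, -0.748, 1.124]
ft_force: [-0.4, -0.4, -1.0]
opening: 0.286
grip_force: 28.0
```

Emit:
{"method": "arm_command", "body": {
  "rows": [
    [[0.801, -0.122, 0.409, -0.0164, -0.0383, 0.0296, -1], [0.801, -0.122, 0.409, -0.0164, -0.0383, 0.0296, -1], [0.801, -0.122, 0.409, -0.0164, -0.0383, 0.0296, -1], [0.801, -0.122, 0.409, -0.0164, -0.0383, 0.0296, -1], [0.801, -0.122, 0.409, -0.0164, -0.0383, 0.0296, -1]]
  ]
}}

```text
t: 5.45
eef_pos: [476.8, 1.7, 399.4]
tcp_rot: [-3.115, -0.506, 0.898]
ft_force: [-0.5, 1.2, -0.9]
opening: 0.286
grip_force: 28.1
```

Emit:
{"method": "arm_command", "body": {
  "rows": [
    [[0.834, -0.307, 0.188, -0.0164, -0.0383, 0.0295, -1], [0.834, -0.307, 0.188, -0.0164, -0.0383, 0.0295, -1], [0.834, -0.307, 0.188, -0.0164, -0.0383, 0.0295, -1], [0.834, -0.307, 0.188, -0.0164, -0.0383, 0.0295, -1], [0.834, -0.307, 0.188, -0.0164, -0.0383, 0.0295, -1], [0.834, -0.307, 0.188, -0.0164, -0.0383, 0.0295, -1]]
  ]
}}

```text
t: 5.95
eef_pos: [517.0, 126.0, 436.0]
tcp_rot: [3.139, -0.264, 0.702]
ft_force: [0.1, -0.1, -1.6]
opening: 0.288
grip_force: 28.1
```

Emit:
{"method": "arm_command", "body": {
  "rows": [
    [[0.522, -0.523, 0.381, -0.0126, 0, 0.047, -1], [0.522, -0.523, 0.381, -0.0126, 0, 0.047, -1], [0.522, -0.523, 0.381, -0.0126, 0, 0.047, -1], [0.522, -0.523, 0.381, -0.0126, 0, 0.047, -1]]
  ]
}}

```text
t: 6.28
eef_pos: [534.7, 242.2, 398.7]
tcp_rot: [-3.142, -0.262, 0.389]
ft_force: [0.4, -0.6, -1.9]
opening: 0.287
grip_force: 28.1
```

Emit:
{"method": "arm_command", "body": {
  "rows": [
    [[0.344, -0.681, 0.333, -0.0125, 0, 0.0469, -1], [0.344, -0.681, 0.333, -0.0125, 0, 0.0469, -1], [0.344, -0.681, 0.333, -0.0125, 0, 0.0469, -1], [0.344, -0.681, 0.333, -0.0125, 0, 0.0469, -1], [0.344, -0.681, 0.333, -0.0125, 0, 0.0469, -1], [0.344, -0.681, 0.333, -0.0125, 0, 0.0469, -1]]
  ]
}}

```text
t: 6.78
eef_pos: [553.3, 359.4, 363.5]
tcp_rot: [3.141, -0.26, 0.091]
ft_force: [-0.4, -0.4, -1.1]
opening: 0.289
grip_force: 28.1
```

Run:
```python
from p import *
err(*load())
plan([((598,362,60),frame(5,15),"dn"),((598,362,33.5),frame(5,15),"dn2")])
```

```text
t 6.8 meas-cmd [-0.62  1.3  -1.79] deg 0.23110980330383155 q [ 0.49  0.56  1.56 -0.14  0.78  2.06] f [-0.39 -0.43 -1.12] open 0.28860000604089736 28.100212964127422
dn 1 row [-0.242, 0.0, 0.902, 0.0, 0.0, 0.0] x 5
   tcp [553.89 358.15 225.17] grasp [597.97 362.03  60.  ]
dn2 1 row [-0.046, 0.0, 0.171, 0.0, 0.0, 0.0] x 2
   tcp [553.86 358.15 198.61] grasp [597.95 362.03  33.43]
```

Emit:
{"method": "arm_command", "body": {
  "rows": [
    [[-0.242, 0, 0.902, 0, 0, 0, -1], [-0.242, 0, 0.902, 0, 0, 0, -1], [-0.242, 0, 0.902, 0, 0, 0, -1], [-0.242, 0, 0.902, 0, 0, 0, -1], [-0.242, 0, 0.902, 0, 0, 0, -1], [-0.242, 0, 0.902, 0, 0, 0, -1]]
  ]
}}

```text
t: 7.28
eef_pos: [554.1, 357.5, 225.1]
tcp_rot: [3.141, -0.261, 0.087]
ft_force: [-0.1, -0.3, -0.2]
opening: 0.287
grip_force: 28.1
```

Emit:
{"method": "arm_command", "body": {
  "rows": [
    [[-0.02, 0, 0.075, 0, 0, 0, -1], [-0.033, 0, 0.125, 0, 0, 0, -1], [-0.04, 0, 0.15, 0, 0, 0, -1], [-0.046, 0, 0.171, 0, 0, 0, -1], [-0.046, 0, 0.171, 0, 0, 0, -1]]
  ]
}}

```text
t: 7.7
eef_pos: [553.8, 358.1, 198.2]
tcp_rot: [3.141, -0.262, 0.088]
ft_force: [-0.1, 0.5, -1.2]
opening: 0.287
grip_force: 28.1
```

Run:
```python
from p import *
err(*load())
im,d=cam("scene"); cv2.imwrite("pics/tray.png",cv2.resize(im[190:320,120:320],None,fx=3,fy=3,interpolation=2)[...,::-1])
```

```text
t 7.7 meas-cmd [-0.06 -0.04 -0.39] deg 0.020282390247428575 q [ 0.49  0.77  1.68 -0.23  0.47  2.16] f [-0.11  0.52 -1.22] open 0.28658080574693373 28.11382669030536
```

View pics/tray.png

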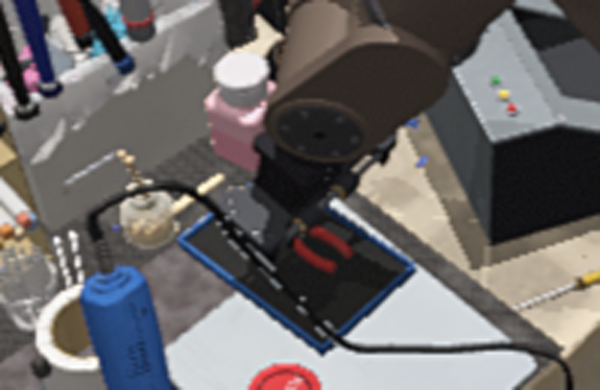

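Run:
```python
from p import *
plan([((598,362,32),frame(5,15),"low"),((598,362,160),frame(5,15),"up"),((560,80,300),frame(60,8),"mid"),((596.5,-185.5,150),frame(76,0),"above cover")])
```

```text
low 1 row [-0.002, 0.0, 0.009, 0.0, 0.0, 0.0] x 2
   tcp [553.92 358.15 197.23] grasp [598.   362.03  32.05]
up 1 row [0.221, 0.0, -0.824, 0.0, 0.0, 0.0] x 5
   tcp [553.95 358.14 325.19] grasp [598.04 362.02 160.02]
mid 1 row [0.014, 0.66, -0.328, 0.0102, -0.006, -0.0499] x 3
mid 2 row [-0.199, 0.609, -0.365, 0.0101, -0.006, -0.0499] x 3
mid 3 row [-0.388, 0.491, -0.39, 0.0101, -0.006, -0.05] x 4
   tcp [548.04  59.4  469.4 ] grasp [559.94  79.94 300.06]
above cover 1 row [-0.689, 0.548, 0.403, 0.0016, -0.011, -0.0222] x 4
above cover 2 row [-0.729, 0.453, 0.447, 0.0015, -0.011, -0.0221] x 5
   tcp [ 596.54 -185.47  321.03] grasp [ 596.58 -185.45  150.03]
```

Emit:
{"method": "arm_command", "body": {
  "rows": [
    [[-0.002, 0, 0.009, 0, 0, 0, -1], [-0.002, 0, 0.009, 0, 0, 0, -1], [-0.002, 0, 0.009, 0, 0, 0, 0.26], [-0.002, 0, 0.009, 0, 0, 0, 0.26], [-0.002, 0, 0.009, 0, 0, 0, 0.26], [-0.002, 0, 0.009, 0, 0, 0, 0.26]]
  ]
}}

```text
t: 8.25
eef_pos: [553.9, 358.1, 197.2]
tcp_rot: [-3.142, -0.262, 0.087]
ft_force: [0.9, -0.3, -0.2]
opening: 0.514
grip_force: 0.0
```

Emit:
{"method": "arm_command", "body": {
  "rows": [
    [[0.04, 0, -0.15, 0, 0, 0, 0.26], [0.221, 0, -0.824, 0, 0, 0, 0.26], [0.221, 0, -0.824, 0, 0, 0, 0.26], [0.221, 0, -0.824, 0, 0, 0, 0.26], [0.221, 0, -0.824, 0, 0, 0, 0.26]]
  ]
}}

```text
t: 8.67
eef_pos: [554.4, 358.4, 330.8]
tcp_rot: [-3.138, -0.27, 0.087]
ft_force: [0.7, 0.0, -0.0]
opening: 0.628
grip_force: 0.0
```

Emit:
{"method": "arm_command", "body": {
  "rows": [
    [[0.014, 0.66, -0.328, 0.0102, -0.006, -0.0499, -0.16], [0.014, 0.66, -0.328, 0.0102, -0.006, -0.0499, -0.16], [0.014, 0.66, -0.328, 0.0102, -0.006, -0.0499, -0.16], [0.014, 0.66, -0.328, 0.0102, -0.006, -0.0499, -0.16]]
  ]
}}

```text
t: 9.0
eef_pos: [552.0, 255.5, 374.7]
tcp_rot: [3.128, -0.222, 0.415]
ft_force: [0.6, -0.2, -0.5]
opening: 0.437
grip_force: 0.0
```

Emit:
{"method": "arm_command", "body": {
  "rows": [
    [[-0.199, 0.609, -0.365, 0.0101, -0.006, -0.0499, -0.16], [-0.199, 0.609, -0.365, 0.0101, -0.006, -0.0499, -0.16], [-0.199, 0.609, -0.365, 0.0101, -0.006, -0.0499, -0.16], [-0.199, 0.609, -0.365, 0.0101, -0.006, -0.0499, -0.16]]
  ]
}}

```text
t: 9.33
eef_pos: [550.3, 154.9, 423.5]
tcp_rot: [3.125, -0.181, 0.737]
ft_force: [0.9, 0.1, -0.0]
opening: 0.421
grip_force: 0.0
```

Emit:
{"method": "arm_command", "body": {
  "rows": [
    [[-0.388, 0.491, -0.39, 0.0101, -0.006, -0.05, -0.16], [-0.388, 0.491, -0.39, 0.0101, -0.006, -0.05, -0.16], [-0.388, 0.491, -0.39, 0.0101, -0.006, -0.05, -0.16], [-0.388, 0.491, -0.39, 0.0101, -0.006, -0.05, -0.16]]
  ]
}}

```text
t: 9.67
eef_pos: [548.3, 55.9, 471.2]
tcp_rot: [3.138, -0.139, 1.05]
ft_force: [-0.3, -0.1, -0.0]
opening: 0.417
grip_force: 0.0
```

Emit:
{"method": "arm_command", "body": {
  "rows": [
    [[-0.689, 0.548, 0.403, 0.0016, -0.011, -0.0222, -0.16], [-0.689, 0.548, 0.403, 0.0016, -0.011, -0.0222, -0.16], [-0.689, 0.548, 0.403, 0.0016, -0.011, -0.0222, -0.16], [-0.689, 0.548, 0.403, 0.0016, -0.011, -0.0222, -0.16], [-0.689, 0.548, 0.403, 0.0016, -0.011, -0.0222, -0.16]]
  ]
}}

```text
t: 10.08
eef_pos: [572.7, -65.6, 391.5]
tcp_rot: [3.141, -0.068, 1.183]
ft_force: [0.3, 0.5, -0.7]
opening: 0.421
grip_force: 0.0
```

Emit:
{"method": "arm_command", "body": {
  "rows": [
    [[-0.729, 0.453, 0.447, 0.0015, -0.011, -0.0221, -0.16], [-0.729, 0.453, 0.447, 0.0015, -0.011, -0.0221, -0.16], [-0.729, 0.453, 0.447, 0.0015, -0.011, -0.0221, -0.16], [-0.729, 0.453, 0.447, 0.0015, -0.011, -0.0221, -0.16], [-0.729, 0.453, 0.447, 0.0015, -0.011, -0.0221, -0.16], [-0.729, 0.453, 0.447, 0.0015, -0.011, -0.0221, -0.16]]
  ]
}}

```text
t: 10.58
eef_pos: [596.6, -184.9, 320.5]
tcp_rot: [-3.14, -0.001, 1.324]
ft_force: [0.1, 0.9, 0.0]
opening: 0.426
grip_force: 0.0
```

Run:
```python
from p import *
err(*load())
im,d=cam("scene"); i2,_=cam("top")
# cutters in tray from both views
def on(n,px,z):
    p,v=rays(n,px); return (p+v*((z-p[2])/v[:,2])[:,None])[:,:2]
for n,I,b in(("scene",im,(170,268,235,312)),("top",i2,(150,212,168,255))):
    J=I.astype(int); m=(J[...,0]>90)&(J[...,0]>1.8*J[...,1])&(J[...,0]>1.8*J[...,2]); P=np.argwhere(m)[:,::-1]; x0,x1,y0,y1=b; P=P[(P[:,0]>=x0)&(P[:,0]<x1)&(P[:,1]>=y0)&(P[:,1]<y1)]
    print(n,len(P),"red rect z17:",cv2.minAreaRect(on(n,P,17).astype(np.float32)))
A=cv2.resize(im[235:312,170:268],None,fx=3,fy=3,interpolation=2); B=cv2.resize(im[120:220,270:400],None,fx=3,fy=3,interpolation=2)
o=np.zeros((300,690,3),np.uint8); o[:231,:294]=A; o[:,300:690]=B; cv2.imwrite("pics/ov.png",o[...,::-1])
plan([((596.5,-185.5,43),frame(76,0),"dn")])
```

```text
t 10.6 meas-cmd [ 0.11  0.52 -0.56] deg 0.1336373374248872 q [-0.41  0.58  1.65  0.    0.92 -0.16] f [0.11 0.88 0.03] open 0.4255229802073637 0.0
scene 175 red rect z17: ((581.64501953125, 361.43756103515625), (79.20965576171875, 41.14789581298828), 5.144742012023926)
top 250 red rect z17: ((582.1258544921875, 361.3451232910156), (80.05339050292969, 38.20846176147461), 1.032804250717163)
dn 1 row [0.0, 0.0, 0.714, 0.0, 0.0, 0.0] x 4
   tcp [ 596.56 -185.46  213.93] grasp [ 596.61 -185.44   42.93]
```

View pics/ov.png

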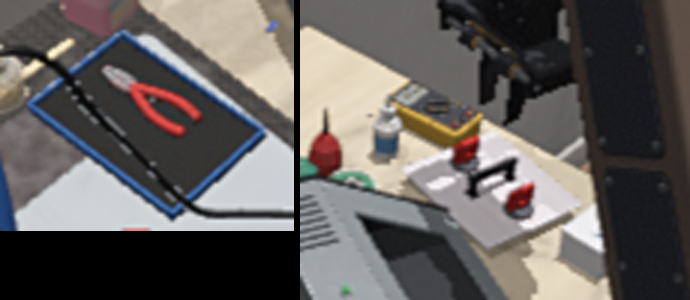

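The cutters lie flat in the tray and the gripper stands over the cover, so I'll grasp the handle.

Emit:
{"method": "arm_command", "body": {
  "rows": [
    [[0, 0, 0.25, 0, 0, 0, -0.16], [0, 0, 0.45, 0, 0, 0, -0.16], [0, 0, 0.6, 0, 0, 0, -0.16], [0, 0, 0.68, 0, 0, 0, -0.16], [0, 0, 0.714, 0, 0, 0, -0.16], [0, 0, 0.714, 0, 0, 0, -0.16]]
  ]
}}

```text
t: 11.18
eef_pos: [596.8, -184.7, 214.1]
tcp_rot: [3.141, -0.0, 1.327]
ft_force: [0.5, 0.4, -0.3]
opening: 0.415
grip_force: 0.0
```

Emit:
{"method": "arm_command", "body": {
  "rows": [
    [[0, 0, 0, 0, 0, 0, -1], [0, 0, 0, 0, 0, 0, -1], [0, 0, 0, 0, 0, 0, -1], [0, 0, 0, 0, 0, 0, -1], [0, 0, 0, 0, 0, 0, -1], [0, 0, 0, 0, 0, 0, -1]]
  ]
}}

```text
t: 11.68
eef_pos: [596.6, -185.5, 214.5]
tcp_rot: [3.141, 0.0, 1.326]
ft_force: [-1.8, 0.4, 5.7]
opening: 0.113
grip_force: 30.0
```

Run:
```python
from p import *
err(*load())
plan([((596.5,-185.5,200),frame(76,0),"up")])
```

```text
t 11.7 meas-cmd [ 0.01 -0.08  0.56] deg 0.036023000520915234 q [-0.41  0.72  1.71  0.    0.7  -0.16] f [-1.83  0.39  5.7 ] open 0.11348349968241392 30.000793933868408
up 1 row [0.0, 0.0, -0.524, 0.0, 0.0, 0.0] x 2
up 2 row [0.0, 0.0, -0.523, 0.0, 0.0, 0.0] x 3
   tcp [ 596.52 -185.47  370.98] grasp [ 596.57 -185.46  199.98]
```

Emit:
{"method": "arm_command", "body": {
  "rows": [
    [[0, 0, -0.15, 0, 0, 0, -1], [0, 0, -0.35, 0, 0, 0, -1], [0, 0, -0.524, 0, 0, 0, -1], [0, 0, -0.524, 0, 0, 0, -1]]
  ]
}}

```text
t: 12.02
eef_pos: [597.1, -185.7, 297.0]
tcp_rot: [3.135, 0.001, 1.326]
ft_force: [0.5, 0.3, -3.2]
opening: 0.114
grip_force: 30.0
```

Emit:
{"method": "arm_command", "body": {
  "rows": [
    [[0, 0, -0.523, 0, 0, 0, -1], [0, 0, -0.523, 0, 0, 0, -1], [0, 0, -0.523, 0, 0, 0, -1], [0, 0, -0.523, 0, 0, 0, -1]]
  ]
}}

```text
t: 12.35
eef_pos: [596.4, -185.4, 371.8]
tcp_rot: [3.139, 0.0, 1.326]
ft_force: [-1.3, -0.8, -4.3]
opening: 0.114
grip_force: 30.0
```

Run:
```python
from p import *
err(*load())
plan([((540,-90,260),frame(70,15),"m1"),(O+nn*(26.9+70),frame(AZ,30),"m2")])
```

```text
t 12.3 meas-cmd [-0.13  0.03  0.8 ] deg 0.14431941764836764 q [-0.41  0.52  1.6   0.    1.02 -0.16] f [-1.3  -0.85 -4.3 ] open 0.11384345907461256 29.998982548713684
m1 1 row [0.233, -0.55, -0.361, -0.0021, 0.0416, 0.0165] x 4
   tcp [ 524.93 -131.58  425.12] grasp [540.02 -89.98 259.94]
m2 1 row [0.058, -0.644, 0.636, -0.0063, 0.0416, 0.0152] x 5
   tcp [445.44 -67.46 335.24] grasp [482.74   9.44 187.13]
```

Emit:
{"method": "arm_command", "body": {
  "rows": [
    [[0.233, -0.55, -0.361, -0.0021, 0.0416, 0.0165, -1], [0.233, -0.55, -0.361, -0.0021, 0.0416, 0.0165, -1], [0.233, -0.55, -0.361, -0.0021, 0.0416, 0.0165, -1], [0.233, -0.55, -0.361, -0.0021, 0.0416, 0.0165, -1], [0.233, -0.55, -0.361, -0.0021, 0.0416, 0.0165, -1]]
  ]
}}

```text
t: 12.77
eef_pos: [524.4, -131.4, 424.1]
tcp_rot: [-3.14, -0.261, 1.222]
ft_force: [-0.2, -0.1, -3.5]
opening: 0.112
grip_force: 30.0
```

Emit:
{"method": "arm_command", "body": {
  "rows": [
    [[0.058, -0.644, 0.636, -0.0063, 0.0416, 0.0152, -1], [0.058, -0.644, 0.636, -0.0063, 0.0416, 0.0152, -1], [0.058, -0.644, 0.636, -0.0063, 0.0416, 0.0152, -1], [0.058, -0.644, 0.636, -0.0063, 0.0416, 0.0152, -1], [0.058, -0.644, 0.636, -0.0063, 0.0416, 0.0152, -1], [0.058, -0.644, 0.636, -0.0063, 0.0416, 0.0152, -1], [0.058, -0.644, 0.636, -0.0063, 0.0416, 0.0152, -1]]
  ]
}}

```text
t: 13.35
eef_pos: [446.8, -68.3, 335.3]
tcp_rot: [3.14, -0.522, 1.119]
ft_force: [0.2, 0.5, -2.9]
opening: 0.116
grip_force: 30.0
```

Run:
```python
from p import *
err(*load())
im,d=cam("scene"); i2,d2=cam("top"); np.savez("held.npz",im=im,d=d,i2=i2,d2=d2)
A=cv2.resize(im[140:290,230:400],None,fx=3,fy=3,interpolation=2); B=cv2.resize(i2[150:300,215:300+15],None,fx=3,fy=3,interpolation=2)
cv2.imwrite("pics/held.png",np.hstack([A,B])[:,:800,::-1])
```

```text
t 13.3 meas-cmd [ 1.39 -0.82  0.05] deg 0.08992008624629003 q [-0.39  0.35  2.08  0.75  0.82 -0.49] f [ 0.16  0.46 -2.88] open 0.11563211111518089 29.996854662895203
```

View pics/held.png

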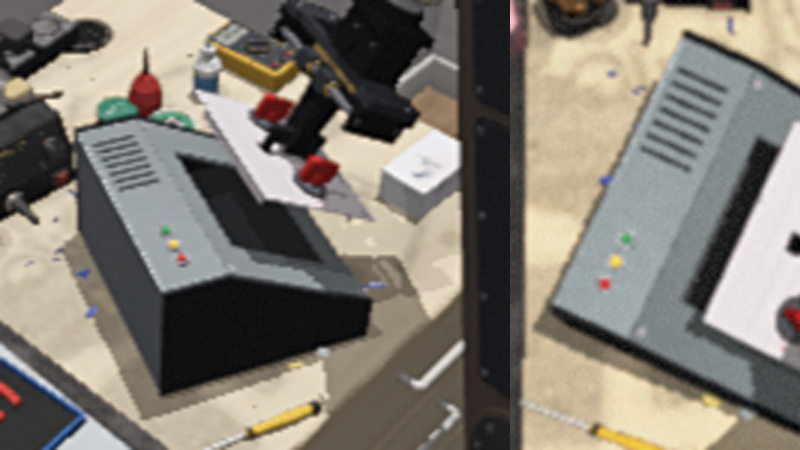

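Run:
```python
from p import *
h=np.load("held.npz"); f0=f
uy=f
for n,I,b in(("scene",h["im"],(285,360,160,225)),("top",h["i2"],(270,370,165,290))):
    J=I.astype(int); x0,x1,y0,y1=b; s=J[y0:y1,x0:x1]; m=((s.min(2)>165)&(s.max(2)-s.min(2)<40)).astype(np.uint8)
    nl,l,st,ce=cv2.connectedComponentsWithStats(m); i=1+np.argmax(st[1:,4]); P=np.argwhere(l==i)[:,::-1]+[x0,y0]
    p,v=rays(n,P); c=O+73*nn; t=((c-p)@nn)/(v@nn); Q=p+v*t[:,None]-c; U=Q@ux; V=Q@uy
    print(n,st[i],"U",np.percentile(U,[0,1,99,100]),"V",np.percentile(V,[0,1,99,100]))
    for a in range(-60,80,20):
        k=abs(V-a)<6; k2=abs(U-a)<6
        print("  at V",a,"U range",(U[k].min(),U[k].max()) if k.any() else 0,"| at U",a,"V range",(V[k2].min(),V[k2].max()) if k2.any() else 0)
# re-measure opening edges on the original views with O frame (colour profile along U and V lines)
for n in("scene","top"):
    im=np.load(n+"0.npz")["im"].astype(float).mean(2); cal=get_calibration(n); Rm=R.from_euler('xyz',cal["orientation"])
    def samp(U,V):
        X=O+np.outer(U,ux)+np.outer(V,uy); q=Rm.inv().apply(X-cal["position"])*[1,-1,-1]; q=(cal["camera_matrix"]@q.T).T; q=(q[:,:2]/q[:,2:]).astype(np.float32)
        return cv2.remap(im.astype(np.float32),q[:,0].reshape(1,-1),q[:,1].reshape(1,-1),cv2.INTER_CUBIC)[0]
    o=np.arange(-12,12.1,.5)
    for nm,g in dict(top=lambda w,u:samp(u+65,u*0+w),bot=lambda w,u:samp(-u-65,u*0+w),left=lambda w,u:samp(u*0+w,u+75),right=lambda w,u:samp(u*0+w,-u-75)).items():
        pr=np.mean([g(w,o) for w in (-40,-20,0,20,40)],0); lo,hi=pr[:8].mean(),pr[-8:].mean(); k=np.argmax(pr>(lo+hi)/2); print(n,nm,"edge outward offset",o[k],"lo/hi",lo,hi)
```

```text
scene [   0    0   75   65 1076] U [-104.11  -92.5   125.81  138.89] V [-163.39 -146.92  147.06  152.92]
  at V -60 U range (np.float64(18.87918904652873), np.float64(124.83798267075326)) | at U -60 V range (np.float64(92.83118299999127), np.float64(134.94345432260573))
  at V -40 U range (np.float64(11.337485383415185), np.float64(136.12992120787146)) | at U -40 V range (np.float64(93.31536353341616), np.float64(143.11051541729557))
  at V -20 U range (np.float64(18.283971997675533), np.float64(112.06226768826119)) | at U -20 V range (np.float64(-126.76952227872138), np.float64(147.09639969569076))
  at V 0 U range (np.float64(35.11145507642037), np.float64(77.03778139746936)) | at U 0 V range (np.float64(-163.38809926884298), np.float64(151.95852603625525))
  at V 20 U range (np.float64(3.5838291832533384), np.float64(77.03649717494102)) | at U 20 V range (np.float64(-159.1891978979021), np.float64(150.91875667351195))
  at V 40 U range (np.float64(13.805248250104919), np.float64(75.53433971279713)) | at U 40 V range (np.float64(-148.9175957556896), np.float64(87.00402282066891))
 
[... 1057 characters left out ...]
.float64(-87.874038586906), np.float64(84.20174245702745))
  at V 60 U range (np.float64(13.770163368060796), np.float64(73.72495064416916)) | at U 60 V range (np.float64(-88.19163723537945), np.float64(84.40793867348827))
scene top edge outward offset -4.0 lo/hi 48.75618 149.62793
scene bot edge outward offset -1.5 lo/hi 33.13401 153.14719
scene left edge outward offset -3.0 lo/hi 63.336716 148.95013
scene right edge outward offset 0.0 lo/hi 22.140368 149.79236
top top edge outward offset -2.0 lo/hi 74.94829 120.60088
top bot edge outward offset 4.0 lo/hi 89.372894 124.69274
top left edge outward offset -2.0 lo/hi 83.03436 119.972496
top right edge outward offset 3.0 lo/hi 50.2397 120.10777
```

Run:
```python
from p import *
err(*load())
O2=O-3.7*ux-2.7*f; print(O2)
plan([(O2+nn*(26.9+22),frame(AZ,30),"near"),(O2+nn*(26.9+8),frame(AZ,30),"in1"),(O2+nn*(26.9+0),frame(AZ,30),"in2")])
```

```text
t 13.4 meas-cmd [ 1.02 -0.69  0.33] deg 0.1007197680843446 q [-0.39  0.35  2.08  0.75  0.82 -0.49] f [-0.02 -0.75 -4.37] open 0.11671496247115143 29.99667853116989
[505.03  48.94 101.45]
near 1 row [-0.024, 0.018, 0.32, 0.0, 0.0, 0.0] x 3
   tcp [456.98 -49.86 291.87] grasp [494.27  27.04 143.76]
in1 1 row [0.0, 0.0, 0.093, 0.0, 0.0, 0.0] x 2
   tcp [460.02 -43.59 279.78] grasp [497.31  33.31 131.67]
in2 1 row [0.0, 0.001, 0.053, 0.0, 0.0, 0.0] x 2
   tcp [461.89 -40.08 272.9 ] grasp [499.18  36.82 124.79]
```

Emit:
{"method": "arm_command", "body": {
  "rows": [
    [[-0.012, 0.009, 0.16, 0, 0, 0, -1], [-0.024, 0.018, 0.32, 0, 0, 0, -1], [-0.024, 0.018, 0.32, 0, 0, 0, -1], [-0.024, 0.018, 0.32, 0, 0, 0, -1], [-0.024, 0.018, 0.32, 0, 0, 0, -1], [-0.024, 0.018, 0.32, 0, 0, 0, -1], [-0.024, 0.018, 0.32, 0, 0, 0, -1]]
  ]
}}

```text
t: 14.03
eef_pos: [457.0, -50.2, 292.8]
tcp_rot: [3.14, -0.524, 1.119]
ft_force: [0.5, -0.7, -2.7]
opening: 0.116
grip_force: 30.0
```

Emit:
{"method": "arm_command", "body": {
  "rows": [
    [[0, 0, 0.03, 0, 0, 0, -1], [0, 0, 0.06, 0, 0, 0, -1], [0, 0, 0.093, 0, 0, 0, -1], [0, 0, 0.093, 0, 0, 0, -1], [0, 0, 0.093, 0, 0, 0, -1]]
  ]
}}

```text
t: 14.45
eef_pos: [460.0, -43.4, 279.4]
tcp_rot: [-3.14, -0.523, 1.119]
ft_force: [-0.8, -0.8, -3.6]
opening: 0.116
grip_force: 30.0
```

Run:
```python
from p import *
p,r=load(); s=state(); d=r.inv().apply(s["eef_pos"]-p)
print("tool-axis meas-cmd(end)",d,"force tool",r.inv().apply(s["ft_force"]),s["ft_force"],s["moment"],s["t"])
```

```text
tool-axis meas-cmd(end) [-0.06 -0.21 -7.52] force tool [-2.7  -0.36  2.61] [-0.78 -0.78 -3.61] [-0.58  0.19 -0.01] 14.45
```

Emit:
{"method": "arm_command", "body": {
  "rows": [
    [[0, 0, 0.02, 0, 0, 0, -1], [0, 0, 0.04, 0, 0, 0, -1], [0, 0.001, 0.053, 0, 0, 0, -1], [0, 0.001, 0.053, 0, 0, 0, -1], [0, 0.001, 0.053, 0, 0, 0, -1]]
  ]
}}

```text
t: 14.87
eef_pos: [461.6, -40.3, 273.6]
tcp_rot: [3.141, -0.524, 1.12]
ft_force: [-8.4, -7.1, 14.9]
opening: 0.114
grip_force: 30.0
```

Run:
```python
from p import *
p,r=load(); s=state(); d=r.inv().apply(s["eef_pos"]-p)
print("tool-axis meas-cmd(end)",d,"force tool",r.inv().apply(s["ft_force"]),s["ft_force"],s["moment"],s["t"])
```

```text
tool-axis meas-cmd(end) [ 0.08 -0.15 -0.75] force tool [ -1.23  -4.52 -17.94] [-8.44 -7.05 14.92] [-0.26  0.79  0.48] 14.8667
```

Emit:
{"method": "arm_command", "body": {
  "rows": [
    [[0, 0, -0.003, 0, 0, 0, -1], [0, 0, -0.003, 0, 0, 0, -0.16], [0, 0, -0.003, 0, 0, 0, -0.16], [0, 0, -0.003, 0, 0, 0, -0.16], [0, 0, -0.003, 0, 0, 0, -0.16]]
  ]
}}

```text
t: 15.28
eef_pos: [461.9, -40.3, 273.2]
tcp_rot: [-3.141, -0.523, 1.119]
ft_force: [-0.4, 0.3, -0.2]
opening: 0.336
grip_force: 0.0
```

Emit:
{"method": "arm_command", "body": {
  "rows": [
    [[0, 0, -0.2, 0, 0, 0, -0.16], [0, 0, -0.6, 0, 0, 0, -0.16], [0, 0, -0.95, 0, 0, 0, -0.16], [0, 0, -0.95, 0, 0, 0, -0.16], [0, 0, -0.95, 0, 0, 0, -0.16]]
  ]
}}

```text
t: 15.7
eef_pos: [430.3, -105.9, 400.9]
tcp_rot: [3.133, -0.523, 1.121]
ft_force: [-0.4, -0.5, 0.8]
opening: 0.419
grip_force: 0.0
```

Emit:
{"method": "arm_command", "body": {
  "rows": [
    [[-0.9, 0, -0.3, 0, 0, 0, -0.16], [-0.9, 0, -0.3, 0, 0, 0, -0.16], [-0.9, 0, -0.3, 0, 0, 0, -0.16], [-0.9, 0, -0.3, 0, 0, 0, -0.16], [-0.9, 0, -0.3, 0, 0, 0, -0.16], [-0.9, 0, -0.3, 0, 0, 0, -0.16]]
  ]
}}

```text
t: 16.2
eef_pos: [369.7, -230.2, 367.5]
tcp_rot: [-3.14, -0.524, 1.116]
ft_force: [-0.6, -0.0, -0.5]
opening: 0.421
grip_force: 0.0
```

Run:
```python
from p import *
p,r=load(); p=p+r.apply([0,0,-.45]); p=p+r.apply([0,0,-.95*150]); p=p+r.apply([-.9*150,0,-45]); save(p,r); err(p,r)
im,d=cam("scene"); i2,d2=cam("top"); np.savez("home.npz",im=im,d=d,i2=i2,d2=d2)
A=cv2.resize(im[150:280,240:365],None,fx=3,fy=3,interpolation=2); B=cv2.resize(i2[160:290,225:355],None,fx=3,fy=3,interpolation=2)
cv2.imwrite("pics/home.png",np.hstack([A,B])[...,::-1])
```

```text
t 16.2 meas-cmd [-0.13 -0.43 -0.71] deg 0.14315718491616197 q [-0.8   0.3   2.05  0.57  1.06 -0.69] f [-0.62 -0.01 -0.54] open 0.42113990215967095 0.0
```

View pics/home.png

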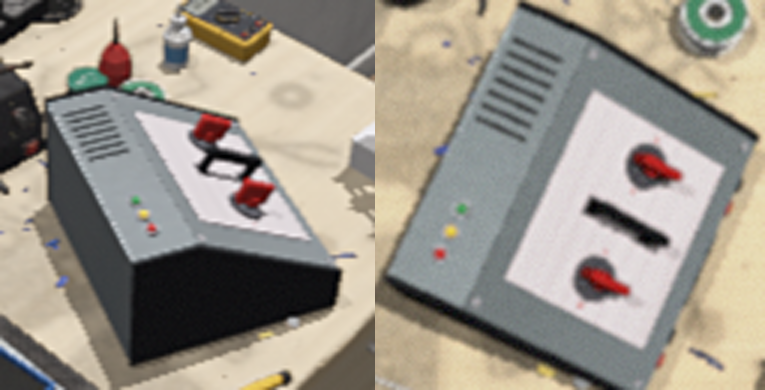

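The cover sits flat over the opening with its wings up the slope (scene crop wings at 213,128 and 253,195). I'll check its position and seating in numbers and locate the wings.

Run:
```python
from p import *
h=np.load("home.npz"); O2=O-3.7*ux-2.7*f; uy=f
T={}
for n,I,D,b in(("scene",h["im"],h["d"],(280,352,180,235)),("top",h["i2"],h["d2"],(262,350,185,282))):
    J=I.astype(int); x0,x1,y0,y1=b; s=J[y0:y1,x0:x1]
    def proj(P,z):
        p,v=rays(n,P); c=O2+z*nn; t=((c-p)@nn)/(v@nn); Q=p+v*t[:,None]-c; return np.c_[Q@ux,Q@uy]
    m=((s.min(2)>165)&(s.max(2)-s.min(2)<40)).astype(np.uint8); nl,l,st,ce=cv2.connectedComponentsWithStats(m); i=1+np.argmax(st[1:,4])
    P=np.argwhere(l==i)[:,::-1]+[x0,y0]; q=proj(P,3); print(n,"plate",cv2.minAreaRect(q.astype(np.float32)))
    W=pts(n,P,D); w=W-O2; k=abs(w@nn-3)<10; A=np.c_[(w@ux)[k],(w@uy)[k],np.ones(k.sum())]; print("   height fit over O2 plane (tiltU,tiltV,z)",np.linalg.lstsq(A,(w@nn)[k],rcond=None)[0])
    m=((s[...,0]>100)&(s[...,0]>1.8*s[...,1])).astype(np.uint8); nl,l,st,ce=cv2.connectedComponentsWithStats(m)
    for j in range(1,nl):
        if st[j,4]>15:
            P=np.argwhere(l==j)[:,::-1]+[x0,y0]; q=proj(P,38); q2=proj(P,30); print("   wing",st[j,4],"z38 U",q[:,0].min(),q[:,0].max(),"V",q[:,1].min(),q[:,1].max(),"z30 mean",q2.mean(0))
```

```text
scene plate ((-204.2259979248047, -78.00401306152344), (368.8648376464844, 257.44903564453125), 18.31403160095215)
   height fit over O2 plane (tiltU,tiltV,z) [ -0.15   0.01 -27.58]
   wing 35 z38 U -15.210019855524049 51.40546283623998 V -55.23958722023331 -12.15084014380153 z30 mean [  0.68 -56.32]
   wing 33 z38 U -13.22004902565746 52.99949266306342 V 50.44320210840456 90.39084032065003 z30 mean [ 5.11 51.17]
top plate ((0.30509185791015625, -0.377105712890625), (147.99960327148438, 172.63546752929688), 0.14007341861724854)
   height fit over O2 plane (tiltU,tiltV,z) [0.   0.   3.45]
   wing 66 z38 U -15.543245442296342 29.599996907197244 V -57.02546031889781 -40.31796044214923 z30 mean [  3.28 -52.02]
   wing 62 z38 U -16.003455993026776 29.90976467048587 V 46.309977619070814 57.25162170323975 z30 mean [ 2.78 51.55]
```

The top view puts the plate 0.3 mm from centre, flat, with its top at 3.4 mm, so it's home. Next are the wings.

Run:
```python
from p import *
O2=O-3.7*ux-2.7*f
w=O2+52*f
plan([(w+nn*110,frame(AZ,30),"ap"),(w+nn*34,frame(AZ,30),"dn")])
```

```text
ap 1 row [0.45, -0.174, 0.35, 0.0, 0.0, 0.0] x 3
ap 2 row [0.449, -0.173, 0.349, 0.0, 0.0, 0.0] x 4
   tcp [396.88 -54.83 344.81] grasp [434.18  22.06 196.7 ]
dn 1 row [0.001, 0.0, 0.507, 0.0, 0.0, 0.0] x 3
   tcp [413.52 -20.52 279.02] grasp [450.82  56.38 130.9 ]
```

Emit:
{"method": "arm_command", "body": {
  "rows": [
    [[0.45, -0.174, 0.35, 0, 0, 0, -0.16], [0.45, -0.174, 0.35, 0, 0, 0, -0.16], [0.45, -0.174, 0.35, 0, 0, 0, -0.16], [0.45, -0.174, 0.35, 0, 0, 0, -0.16]]
  ]
}}

```text
t: 16.63
eef_pos: [383.6, -139.3, 356.5]
tcp_rot: [-3.141, -0.524, 1.124]
ft_force: [-0.1, 0.1, -0.7]
opening: 0.424
grip_force: 0.0
```

Emit:
{"method": "arm_command", "body": {
  "rows": [
    [[0.449, -0.173, 0.349, 0, 0, 0, -0.16], [0.449, -0.173, 0.349, 0, 0, 0, -0.16], [0.449, -0.173, 0.349, 0, 0, 0, -0.16], [0.449, -0.173, 0.349, 0, 0, 0, -0.16], [0.449, -0.173, 0.349, 0, 0, 0, -0.16]]
  ]
}}

```text
t: 17.05
eef_pos: [397.3, -55.1, 345.1]
tcp_rot: [3.14, -0.523, 1.121]
ft_force: [-0.0, -0.0, -0.3]
opening: 0.421
grip_force: 0.0
```

Emit:
{"method": "arm_command", "body": {
  "rows": [
    [[0, 0, 0.15, 0, 0, 0, -0.16], [0, 0, 0.3, 0, 0, 0, -0.16], [0, 0, 0.42, 0, 0, 0, -0.16], [0.001, 0, 0.507, 0, 0, 0, -0.16], [0.001, 0, 0.507, 0, 0, 0, -0.16], [0.001, 0, 0.507, 0, 0, 0, -0.16]]
  ]
}}

```text
t: 17.55
eef_pos: [413.9, -21.7, 278.9]
tcp_rot: [-3.141, -0.523, 1.118]
ft_force: [-0.4, -0.1, 0.5]
opening: 0.418
grip_force: 0.0
```

Emit:
{"method": "arm_command", "body": {
  "rows": [
    [[0, 0, 0, 0, 0, 0, -1], [0, 0, 0, 0, 0, 0, -1], [0, 0, 0, 0, 0, 0, -1], [0, 0, 0, 0, 0, 0, -1], [0, 0, 0, 0, 0, 0, -1]]
  ]
}}

```text
t: 17.97
eef_pos: [413.5, -20.7, 279.3]
tcp_rot: [3.141, -0.523, 1.119]
ft_force: [0.4, -0.1, 0.6]
opening: 0.126
grip_force: 0.0
```

Run:
```python
from p import *
p,r=load(); err(p,r); s=state(); print("force tool",r.inv().apply(s["ft_force"]),s["moment"])
```

```text
t 18.0 meas-cmd [-0.   -0.2   0.33] deg 0.054417408667881806 q [-0.31  0.42  2.23  0.96  0.65 -0.69] f [ 0.45 -0.06  0.64] open 0.1262797351098949 0.0
force tool [ 0.44  0.43 -0.49] [-0.27  0.03  0.03]
```

Emit:
{"method": "arm_command", "body": {
  "rows": [
    [[0, 0, 0, 0, 0, 0, -1], [0, 0, 0, 0, 0, 0, -1], [0, 0, -0.005, 0, 0, 0.018, -1], [0, 0, -0.01, 0, 0, 0.036, -1], [0, 0, -0.014, 0, 0, 0.054, -1], [0, 0, -0.018, 0, 0, 0.072, -1], [0, 0, -0.021, 0, 0, 0.09, -1], [0, 0, -0.023, 0, 0, 0.108, -1], [0, 0, -0.023, 0, 0, 0.126, -1], [0, 0, -0.023, 0, 0, 0.144, -1]]
  ]
}}

```text
t: 18.8
eef_pos: [413.1, -22.5, 282.1]
tcp_rot: [-2.716, -0.312, 0.14]
ft_force: [-0.1, -4.6, -0.3]
opening: 0.104
grip_force: 30.0
```

Run:
```python
from p import *
p,r=load(); p=p+r.apply([0,0,-.023*150]); r=r*R.from_rotvec([0,0,.144*2*np.pi]); save(p,r); err(p,r); s=state(); print("force tool",r.inv().apply(s["ft_force"]),r.inv().apply(s["moment"]))
```

```text
t 18.8 meas-cmd [ 0.29 -0.43  0.12] deg 0.32983591798005124 q [-0.31  0.41  2.23  0.95  0.65  0.23] f [-0.08 -4.56 -0.29] open 0.10418711147197594 29.99735802412033
force tool [-0.79  4.12 -1.82] [-0.94 -0.14  0.04]
```

Emit:
{"method": "arm_command", "body": {
  "rows": [
    [[0, 0, 0.006, 0, 0, 0.018, -1], [0, 0, 0.011, 0, 0, 0.036, -1], [0, 0, 0.015, 0, 0, 0.054, -1], [0, 0, 0.018, 0, 0, 0.072, -1], [0, 0, 0.021, 0, 0, 0.09, -1], [0, 0, 0.023, 0, 0, 0.108, -1], [0, 0, 0.023, 0, 0, 0.11, -1], [0, 0, 0.023, 0, 0, 0.11, -1]]
  ]
}}

```text
t: 19.47
eef_pos: [413.7, -20.9, 279.0]
tcp_rot: [-2.619, 0.011, -0.474]
ft_force: [0.4, -5.6, 2.3]
opening: 0.102
grip_force: 30.0
```

Run:
```python
from p import *
p,r=load(); p=p+r.apply([0,0,.023*150]); r=r*R.from_rotvec([0,0,.11*2*np.pi]); save(p,r); err(p,r); s=state(); print("force tool",r.inv().apply(s["ft_force"]),r.inv().apply(s["moment"]))
O2=O-3.7*ux-2.7*f; w=O2-52*f
plan([(O2+52*f+nn*100,r,"retreat"),(w+nn*100,frame(AZ,30),"ap b"),(w+nn*34,frame(AZ,30),"dn b")])
```

```text
t 19.5 meas-cmd [ 0.19 -0.36  0.01] deg 0.10772149802706774 q [-0.31  0.42  2.23  0.96  0.65  0.91] f [ 0.37 -5.62  2.27] open 0.10231841021111529 30.001564621925354
force tool [ 2.86  3.04 -4.41] [-0.98  0.35  0.05]
retreat 1 row [0.0, 0.0, -0.44, 0.0, 0.0, 0.0] x 3
   tcp [399.13 -50.2  336.18] grasp [436.43  26.7  188.07]
ap b 1 row [0.346, -0.008, 0.0, 0.0, 0.0, -0.127] x 7
ap b 2 row [0.249, 0.242, 0.0, 0.0, 0.0001, -0.127] x 8
   tcp [492.68 -95.62 336.15] grasp [530.05 -18.67 188.09]
dn b 1 row [-0.001, 0.0, 0.44, 0.0, 0.0, 0.0] x 3
   tcp [507.05 -66.04 278.93] grasp [544.42  10.91 130.87]
```

Emit:
{"method": "arm_command", "body": {
  "rows": [
    [[0, 0, 0, 0, 0, 0, -0.16], [0, 0, 0, 0, 0, 0, -0.16], [0, 0, 0, 0, 0, 0, -0.16], [0, 0, -0.15, 0, 0, 0, -0.16], [0, 0, -0.44, 0, 0, 0, -0.16], [0, 0, -0.44, 0, 0, 0, -0.16], [0, 0, -0.44, 0, 0, 0, -0.16]]
  ]
}}

```text
t: 20.05
eef_pos: [398.9, -50.6, 337.4]
tcp_rot: [-2.618, 0.009, -0.474]
ft_force: [0.5, 0.3, -0.8]
opening: 0.412
grip_force: 0.0
```

Emit:
{"method": "arm_command", "body": {
  "rows": [
    [[0.346, -0.008, 0, 0, 0, -0.127, -0.16], [0.346, -0.008, 0, 0, 0, -0.127, -0.16], [0.346, -0.008, 0, 0, 0, -0.127, -0.16], [0.346, -0.008, 0, 0, 0, -0.127, -0.16], [0.346, -0.008, 0, 0, 0, -0.127, -0.16], [0.346, -0.008, 0, 0, 0, -0.127, -0.16], [0.346, -0.008, 0, 0, 0, -0.127, -0.16], [0.346, -0.008, 0, 0, 0, -0.127, -0.16]]
  ]
}}

```text
t: 20.72
eef_pos: [445.9, -72.4, 334.9]
tcp_rot: [-2.749, -0.356, 0.252]
ft_force: [-0.5, 0.1, 0.5]
opening: 0.417
grip_force: 0.0
```

Emit:
{"method": "arm_command", "body": {
  "rows": [
    [[0.249, 0.242, 0, 0, 0, -0.127, -0.16], [0.249, 0.242, 0, 0, 0, -0.127, -0.16], [0.249, 0.242, 0, 0, 0, -0.127, -0.16], [0.249, 0.242, 0, 0, 0, -0.127, -0.16], [0.249, 0.242, 0, 0, 0, -0.127, -0.16], [0.249, 0.242, 0, 0, 0, -0.127, -0.16], [0.249, 0.242, 0, 0, 0, -0.127, -0.16], [0.249, 0.242, 0, 0, 0, -0.127, -0.16], [0.249, 0.242, 0, 0, 0, -0.127, -0.16]]
  ]
}}

```text
t: 21.47
eef_pos: [492.7, -95.3, 335.4]
tcp_rot: [-3.138, -0.523, 1.115]
ft_force: [0.3, -0.5, 0.9]
opening: 0.419
grip_force: 0.0
```

Emit:
{"method": "arm_command", "body": {
  "rows": [
    [[0, 0, 0.1, 0, 0, 0, -0.16], [0, 0, 0.25, 0, 0, 0, -0.16], [0, 0, 0.36, 0, 0, 0, -0.16], [0, 0, 0.44, 0, 0, 0, -0.16], [0, 0, 0.44, 0, 0, 0, -0.16], [0, 0, 0.44, 0, 0, 0, -0.16]]
  ]
}}

```text
t: 21.97
eef_pos: [507.2, -65.8, 278.6]
tcp_rot: [-3.139, -0.523, 1.117]
ft_force: [0.6, -1.1, 0.3]
opening: 0.421
grip_force: 0.0
```

Run:
```python
from p import *
err(*load())
```

```text
t 22.0 meas-cmd [ 0.14  0.24 -0.3 ] deg 0.11893377362102889 q [-0.34  0.52  2.    0.82  0.75 -0.53] f [ 0.64 -1.06  0.29] open 0.4211355603828606 0.0
```

Emit:
{"method": "arm_command", "body": {
  "rows": [
    [[0, 0, 0, 0, 0, 0, -1], [0, 0, 0, 0, 0, 0, -1], [0, 0, 0, 0, 0, 0, -1], [0, 0, 0, 0, 0, 0, -1], [0, 0, 0, 0, 0, 0, -1], [0, 0, 0, 0, 0, 0, -1], [0, 0, 0, 0, 0, 0, -1]]
  ]
}}

```text
t: 22.55
eef_pos: [507.0, -66.1, 279.2]
tcp_rot: [3.141, -0.523, 1.119]
ft_force: [-2.3, -1.8, 3.9]
opening: 0.102
grip_force: 30.0
```

Emit:
{"method": "arm_command", "body": {
  "rows": [
    [[0, 0, -0.005, 0, 0, 0.018, -1], [0, 0, -0.01, 0, 0, 0.036, -1], [0, 0, -0.014, 0, 0, 0.054, -1], [0, 0, -0.018, 0, 0, 0.072, -1], [0, 0, -0.021, 0, 0, 0.09, -1], [0, 0, -0.023, 0, 0, 0.108, -1], [0, 0, -0.023, 0, 0, 0.126, -1], [0, 0, -0.023, 0, 0, 0.144, -1]]
  ]
}}

```text
t: 23.22
eef_pos: [506.7, -68.1, 282.1]
tcp_rot: [-2.716, -0.313, 0.14]
ft_force: [0.7, -3.7, 0.9]
opening: 0.104
grip_force: 30.0
```

Emit:
{"method": "arm_command", "body": {
  "rows": [
    [[0, 0, 0.006, 0, 0, 0.018, -1], [0, 0, 0.011, 0, 0, 0.036, -1], [0, 0, 0.015, 0, 0, 0.054, -1], [0, 0, 0.018, 0, 0, 0.072, -1], [0, 0, 0.021, 0, 0, 0.09, -1], [0, 0, 0.023, 0, 0, 0.108, -1], [0, 0, 0.023, 0, 0, 0.11, -1], [0, 0, 0.023, 0, 0, 0.11, -1]]
  ]
}}

```text
t: 23.88
eef_pos: [507.2, -66.4, 279.1]
tcp_rot: [-2.619, 0.011, -0.474]
ft_force: [0.0, -5.3, 1.2]
opening: 0.103
grip_force: 30.0
```

Emit:
{"method": "arm_command", "body": {
  "rows": [
    [[0, 0, 0, 0, 0, 0, -0.16], [0, 0, 0, 0, 0, 0, -0.16], [0, 0, 0, 0, 0, 0, -0.16], [0, 0, -0.15, 0, 0, 0, -0.16], [0, 0, -0.44, 0, 0, 0, -0.16], [0, 0, -0.8, 0, 0, 0, -0.16], [0, 0, -0.8, 0, 0, 0, -0.16], [0, 0, -0.8, 0, 0, 0, -0.16]]
  ]
}}

```text
t: 24.55
eef_pos: [480.6, -121.0, 385.9]
tcp_rot: [-2.618, 0.007, -0.475]
ft_force: [-0.2, -0.1, -0.7]
opening: 0.414
grip_force: 0.0
```

Emit:
{"method": "arm_command", "body": {
  "rows": [
    [[0, 0.95, -0.4, 0, 0, 0, -0.16], [0, 0.95, -0.4, 0, 0, 0, -0.16], [0, 0.95, -0.4, 0, 0, 0, -0.16], [0, 0.95, -0.4, 0, 0, 0, -0.16], [0, 0.95, -0.4, 0, 0, 0, -0.16], [0, 0.95, -0.4, 0, 0, 0, -0.16]]
  ]
}}

```text
t: 25.05
eef_pos: [410.3, -257.0, 362.4]
tcp_rot: [-2.618, 0.015, -0.476]
ft_force: [-0.2, -0.2, -0.2]
opening: 0.42
grip_force: 0.0
```

Run:
```python
from p import *
s=state(); print(s)
im,d=cam("scene"); i2,d2=cam("top")
A=cv2.resize(im[150:280,240:365],None,fx=3,fy=3,interpolation=2); B=cv2.resize(i2[150:280,225:355],None,fx=3,fy=3,interpolation=2)
cv2.imwrite("pics/fin.png",np.hstack([A,B])[...,::-1])
```

```text
{'t': 25.05, 'joints': array([-0.78,  0.37,  1.94,  0.57,  1.08,  0.94]), 'qvel': array([ 0.05, -0.01,  0.  ,  0.01,  0.  ,  0.02]), 'tau': array([ -2.24, -46.77, -20.43,   0.91,   0.88,  -0.26]), 'eef_pos': array([ 410.35, -257.05,  362.44]), 'tcp_rot': array([-2.62,  0.01, -0.48]), 'ft_force': array([-0.19, -0.19, -0.21]), 'moment': array([-0.16,  0.19, -0.01]), 'grip_force': 0.0, 'opening': 0.4195721725477323}
```

View pics/fin.png

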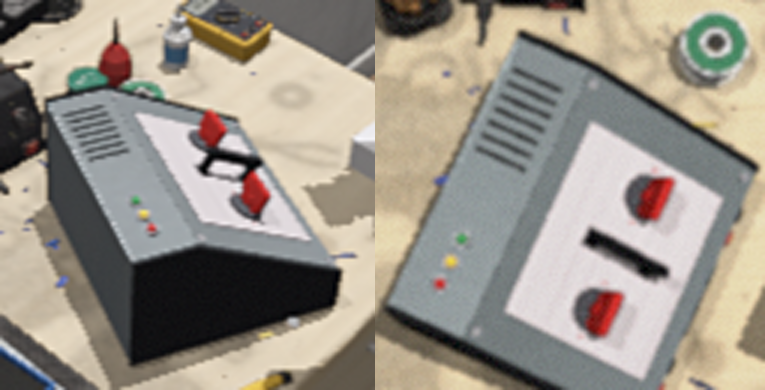

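Both wings now stand across the slope (top crop 655,198 and 603,312). I'll check the plate and wing angles, then hand in if they hold.

Run:
```python
from p import *
I,D=cam("top"); O2=O-3.7*ux-2.7*f; n="top"; x0,x1,y0,y1=262,350,185,282; s=I.astype(int)[y0:y1,x0:x1]
def proj(P,z):
    p,v=rays(n,P); c=O2+z*nn; t=((c-p)@nn)/(v@nn); Q=p+v*t[:,None]-c; return np.c_[Q@ux,Q@f]
m=((s.min(2)>165)&(s.max(2)-s.min(2)<40)).astype(np.uint8); nl,l,st,ce=cv2.connectedComponentsWithStats(m); i=1+np.argmax(st[1:,4])
P=np.argwhere(l==i)[:,::-1]+[x0,y0]; mr=cv2.minAreaRect(proj(P,3).astype(np.float32)); w=pts(n,P,D)-O2; z=w@nn; k=abs(z-3)<10
fit=np.linalg.lstsq(np.c_[(w@ux)[k],(w@f)[k],np.ones(k.sum())],z[k],rcond=None)[0]; print(mr,fit)
m=((s[...,0]>100)&(s[...,0]>1.8*s[...,1])).astype(np.uint8); nl,l,st,ce=cv2.connectedComponentsWithStats(m)
for j in range(1,nl):
    if st[j,4]>15: print("wing",cv2.minAreaRect(proj(np.argwhere(l==j)[:,::-1]+[x0,y0],38).astype(np.float32)))
if max(abs(np.array(mr[0])))<4 and abs(fit[2]-3)<2.5: print(job_done())
```

```text
((0.49202728271484375, 0.6594009399414062), (147.9727325439453, 172.48928833007812), 0.3968789577484131) [0.   0.   3.52]
wing ((10.954566955566406, -49.402549743652344), (36.1894416809082, 22.45985984802246), 87.58512878417969)
wing ((9.342114448547363, 54.25616455078125), (21.656774520874023, 35.82106018066406), 0.524074912071228)
the job is handed in; nothing more can be done
None
```

The job is handed in at about 25 s of 72: the cutters lie flat in the blue tray, the cover measures home (within 1 mm of centre) and both wings are turned a quarter turn to locked; the verdict itself was not reported back.

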